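Press an adhesive corner caddy into the splash-guard corner and hold it

ROBOT

A 6-joint arm with a two-finger parallel gripper is mounted at the origin on the work surface. World frame = base frame: x ahead of the robot, y to its left, z up, the work surface at z = 0. Lengths are in m, angles in rad, forces in N, time in s.
With the tool pointing down it reaches from about 0.375 to 0.9 m from the base axis. Payload 3.1 kg.
Tool frame: the origin (TCP) lies at the very end of the fingers, on their centre line; the grasp point (between the pads) lies 19 mm behind it; y points along the fingers, x is the direction in which the jaws open and shut, and the axes are right-handed (so a half turn about y gives the same grasp; the last joint's range is limited). The gripper opens to 87 mm and grips with 3 to 60 N. Pads are 19 mm wide; open, the fingers measure 117 mm over their backs; the gripper's body (75 mm by 190 mm) begins 51 mm behind the grasp point.
Start: joints at [-1.397, 0.527, 1.433, -0, 1.181, -0.178], TCP at [0.216, -0.586, 0.19] pointing down, gripper open.
Joint ranges: [-3.08, 3.08], [-0.75, 2.2], [0.22, 2.44], [-1.43, 4.57], [0, 2.65], [-2.85, 2.85]. Speed limits (rad/s): [2.79, 2.79, 3.14, 3.14, 3.14, 3.14].

INTERFACE

Orientations are given as a unit quaternion [x, y, z, w].
In Python, from rig import robot gives the robot as it stands.
- The arm moves only by the shell command python3 -m creep 'ROWS' [FORCE]. ROWS is JSON, a list of rows, each a list of 3 entries, a list of its own where there are three numbers: the shift along the tool's x, y, z in mm, then the turn about the tool's y in rad, then the opening, from 0 (shut) to 1 (fully open). A call has 1 to 8 rows; each row shifts and turns the commanded pose from where the row before left it, along the tool's axes as they then stand; what a row does not reach is not made up. A row lasts 1/10 s, in which the tool goes at most 50 mm and 8.59 degrees, less where a joint would pass 70% of its speed; a pose out of reach is approached as far as the arm can. A call with a gripper value outside its range is refused whole. The fingers move at their own pace and stop on an object; FORCE is the grip in N (left out, the last holds). Time passes only in rows, so rows that do not move let the fingers close. It gives the time, the measured TCP pose, the force and the opening at its end, in the units of the state.
- robot.get_obs(): the state, without advancing time (a new reading comes with each control period).
- robot.camera(name): name is "scene" or "top" or "wrist"; returns a dict with "pixels" (400x640x3 uint8, red, green, blue), "fx", "fy", "cx", "cy" (pixels), "position" and "rotation" of the camera in the world. Camera axes: x right, y up, looking along -z (the intrinsics and any distortion apply to the point x, -y, -z); pixel columns grow to the right and rows downward; lengths in m; the calibration is good to about 2 mm. The wrist camera is an equidistant fisheye: a pixel r from the principal point sees the ray r / f radians off the axis. A picture is of the moment at which its call begins. There is no depth.
- robot.hand_in(): hands the job in, once; it reports no verdict.
The state is a dict: "time": time; "q": joint angles; "joint_velocities": joint speeds; "joint_torque": joint torques, N m; "position": TCP position; "tool_rot": TCP orientation; "ft_force": force on the tool from outside, world axes, zero at the start; "moment": the same for the moment, N m; "grip_width": finger opening in m.
Only numpy, scipy, OpenCV 4.12 (cv2) and the standard library are available. Lean on these libraries where they do the work, as an engineer would, in place of code of your own. Each camera call takes 0.05 s, during which the arm holds its last target.

TASK

Fit the white corner caddy on the counter side of the steel splash guard: pick it up (the front rail is the handhold) and press it into the inside corner, upright and square, until its two adhesive pads lie flat against the back panel and the side panel, with its top rim level with the top edge of the guard. Keep hold of it and keep pressing it into both panels while the adhesive grabs: you finish still holding it there, off the counter, not letting go. Leave the rice mold, cup stack and tongs where they are.

Things in the scene. Friction and masses are not known exactly. Their poses are not given: they have to be found in the camera images.
- caddy: White metal corner caddy, an empty triangular rack standing loose on the counter, 0.22 to 0.36 kg, 58 mm tall. From above a right-angled triangle: two 155 mm back legs, a 205 mm front rail on the long side. Origin: underside, below the rail's middle. z up; +x outward from the pad for the back panel, -y outward from the pad for the side panel; right-angled corner at x +80, y -80 mm.
- caddy_rail (a point): Centre of the caddy's front rail, where to grip it: a flat upright strip 5 mm thick, 25 mm tall, this point 45.5 mm above the underside, 12.5 mm below the rim. Its faces look along the caddy's (1,-1,0) direction, towards its right-angled corner 113 mm away; it runs along (1,1,0). Open on both sides down to the slatted floor, 5 mm thick; only thin posts at the three corners.
- caddy_corner (a point): Point at the caddy's top rim height (58 mm above its underside) where the planes of its two pad faces meet, x +80, y -80 mm from its origin. Caddy axes. Fitted, it lies on guard_corner with the axes of both parallel.
- pad_back (a point): Centre of the outer face of the dark foam adhesive pad that goes against the back panel: 90 mm long, 24 mm tall, 4 mm thick, 83 mm from the caddy's right-angled corner line, 45 mm above the underside. Caddy axes, faces +x. The foam is firm; the glue is not simulated and does not stick.
- pad_side (a point): The same for the other pad, which faces the caddy's -y and goes against the side panel.
- guard_corner (a point): Top end of the splash guard's inside corner line, where the inner faces of back and side panel meet at the top edge, 130 mm above the counter. z up; +x points square into the back panel, -y square into the side panel; the open counter side is -x, +y. The guard is fixed, but each time in another place and turned up to 9 degrees.
- back_panel: Back panel of the fixed stainless splash guard: rigid upright sheet 8 mm thick, 130 mm tall; its inner face is its plane x = 0, running 200 mm to +y from the corner on the counter side (and 600 mm to -y behind the hob). Origin: on the counter at the inside corner; axes as guard_corner.
- side_panel: Side panel of the guard, between counter and hob: rigid upright sheet 8 mm thick, 130 mm tall; its inner face is its plane y = 0, running 220 mm to -x from the corner. Origin and axes as back_panel. Behind it (-y) stands the fixed two-burner gas hob, 118 mm tall at its pan supports, with a small frying pan on the far burner, 154 mm above the counter at its rim.
- mold: Orange plastic triangular rice mold, about 85 mm across, 44 mm tall, on the counter; leave it. Origin: middle of its underside.
- cups: Stack of pink hard silicone cups, 68 mm across, 61 mm tall, on the counter; leave it. Origin: centre of its underside.
- tongs: Steel kitchen tongs, 200 mm long, 12 mm thick, lying along their x on a fixed white ceramic spoon rest (240 x 90 mm, 8 mm thick, rim 14 mm high); leave them. Origin: middle of their underside.
Things that resemble listed ones, but are neither listed nor needed, are in the scene too. There is more than one size of the caddy; the one meant has the size given above.

How it is judged:
By the outcome, as a careful person would: the job done as asked, in the order asked, and still so for the second after the job is handed in, while the arm keeps its last pose, push and grip.
It also fails if it takes over 43 s, if anything falls off the work surface, if the arm or the gripper's body presses on something with over 40 N, if the wrist force passes 120 N, or if a joint passes its speed limit or range.

## Working session

There is one attempt and no reset: what is moved stays moved. The work goes in short steps, Python scripts to look and compute and a shell command to move; the robot and the scene stay as the last step left them, time stands still between calls to the robot, and variables do not carry over. Pictures are saved under pics/ and viewed, and the job is handed in when it is done.

```bash
ls; mkdir -p pics; python3 - <<'E'
from rig import robot
import cv2
o=robot.get_obs();print(o)
for n in ["scene","top","wrist"]:
    c=robot.camera(n);cv2.imwrite(f"pics/{n}0.png",c["pixels"][:,:,::-1]);print(n,c["fx"],c["fy"],c["cx"],c["cy"],c["position"],c["rotation"],[k for k in c])
E
```

```text
pics
{'time': 0.0, 'q': array([-1.39649476e+00,  5.28487977e-01,  1.43390423e+00, -2.15830869e-06,
        1.18139499e+00, -1.78493371e-01]), 'joint_velocities': array([ 0.0003488 ,  0.00102129,  0.0004366 ,  0.00158351, -0.00017799,
       -0.00050189]), 'joint_torque': array([-6.63067094e-04, -4.40045571e+01, -1.76588702e+01,  6.31577242e-02,
        5.80914749e-02, -1.49076363e-04]), 'position': array([ 0.21584002, -0.58568832,  0.18885771]), 'tool_rot': array([-0.57943371,  0.40504659, -0.40395062,  0.58053228]), 'ft_force': array([0.51158573, 0.11022697, 0.18785029]), 'moment': array([-0.05785899, -0.03285289, -0.03158572]), 'grip_width': 0.08703564039915011}
scene 375.27466372652225 375.27466372652225 326.0300768741371 197.51010417102785 [ 0.98680514 -0.47761714  0.88302942] [0.35320825 0.1166923  0.26929427 0.88831719] ['pixels', 'fx', 'fy', 'cx', 'cy', 'position', 'rotation']
top 405.34522614005334 405.34522614005334 322.836213055368 196.88191492371234 [0.44820383 0.15515631 1.17513029] [-0.0379464   0.05308182  0.71195309 -0.69918895] ['pixels', 'fx', 'fy', 'cx', 'cy', 'position', 'rotation']
wrist 309.70691628693146 309.70691628693146 315.73811162605404 200.39303829877588 [ 0.28950553 -0.55924188  0.38371128] [-0.11876591  0.08454254 -0.56596269  0.81143912] ['pixels', 'fx', 'fy', 'cx', 'cy', 'position', 'rotation']
```

View pics/scene0.png

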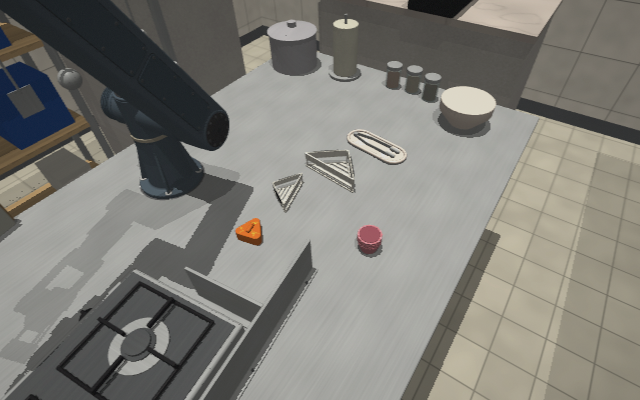

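View pics/top0.png

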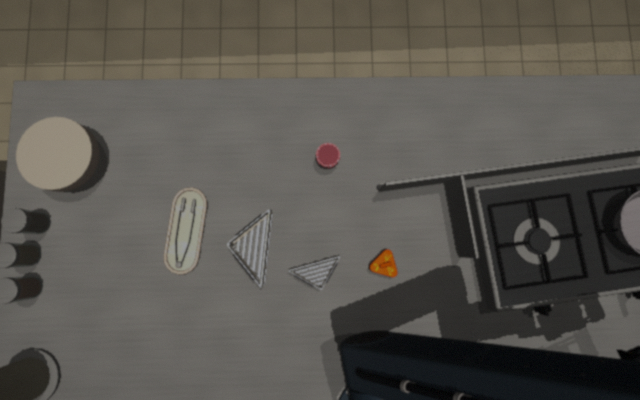

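View pics/wrist0.png

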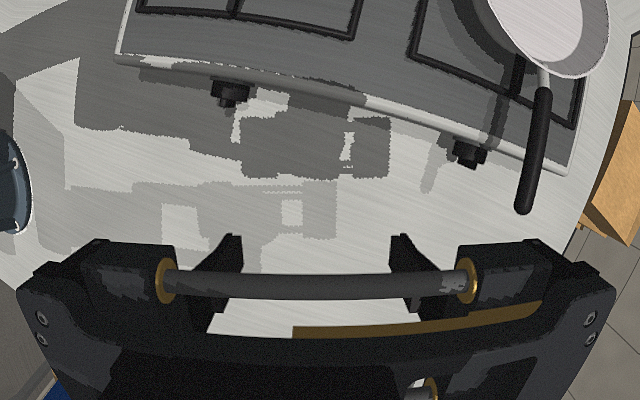

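```bash
cat > h.py <<'E'
import numpy as np,cv2,json
from scipy.spatial.transform import Rotation as R
from rig import robot
def grab(n,tag):
    c=robot.camera(n);cv2.imwrite(f"pics/{tag}.png",c["pixels"][:,:,::-1]);np.save(f"pics/{tag}.npy",c,allow_pickle=True);return c
def load(tag): return np.load(f"pics/{tag}.npy",allow_pickle=True).item()
def crop(tag,x0,y0,x1,y1,s,out):
    im=cv2.imread(f"pics/{tag}.png")[y0:y1,x0:x1]
    cv2.imwrite(f"pics/{out}.png",cv2.resize(im,None,fx=s,fy=s,interpolation=cv2.INTER_CUBIC))
def ray(c,u,v,fish=False):
    a=np.array([(u-c["cx"])/c["fx"],(v-c["cy"])/c["fy"]])
    if fish:
        t=np.hypot(*a); d=np.array([a[0]/t*np.sin(t),-a[1]/t*np.sin(t),-np.cos(t)])
    else: d=np.array([a[0],-a[1],-1.])
    return R.from_quat(c["rotation"]).apply(d)
def at(c,u,v,z,fish=False):
    d=ray(c,u,v,fish);p=np.array(c["position"]);return p+d*(z-p[2])/d[2]
def proj(c,P,fish=False):
    d=R.from_quat(c["rotation"]).inv().apply(np.atleast_2d(P)-np.array(c["position"]))
    x,y,z=d[:,0],-d[:,1],-d[:,2]
    if fish:
        r=np.hypot(x,y);t=np.arctan2(r,z);k=t/np.maximum(r,1e-9);a=x*k;b=y*k
    else:a=x/z;b=y/z
    return np.c_[c["fx"]*a+c["cx"],c["fy"]*b+c["cy"]]
E
python3 - <<'E'
from h import *
for n in ["scene","top"]: grab(n,n+"1")
crop("top1",215,195,355,300,5.6,"t_cad")
crop("top1",360,150,520,250,5,"t_grd")
crop("scene1",260,135,370,215,7,"s_cad")
crop("scene1",170,230,330,350,5,"s_grd")
print(robot.get_obs()["time"])
E
```

```text
0.25
```

View pics/t_cad.png

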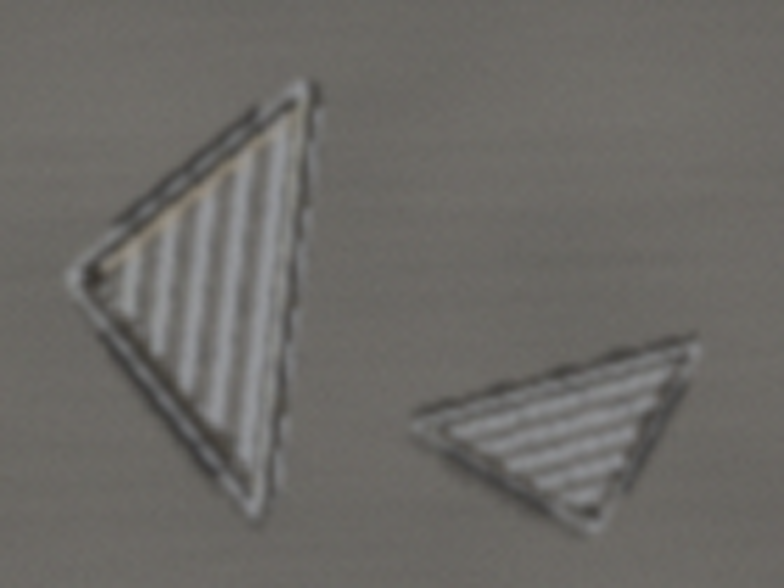

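View pics/t_grd.png

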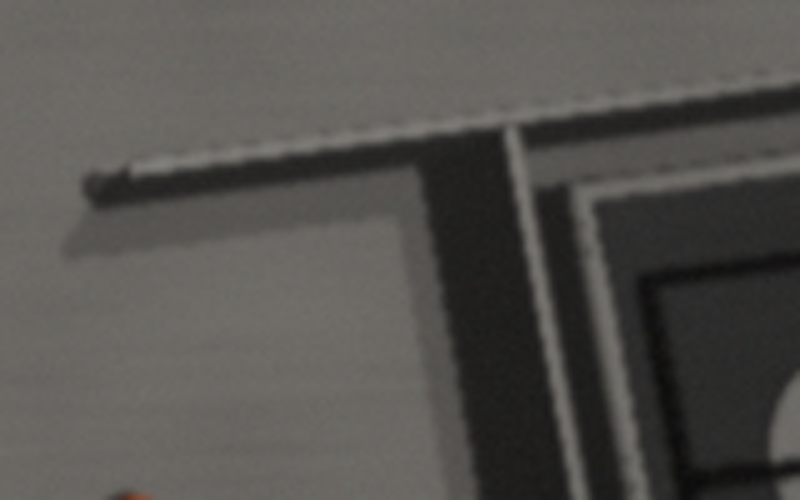

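View pics/s_cad.png

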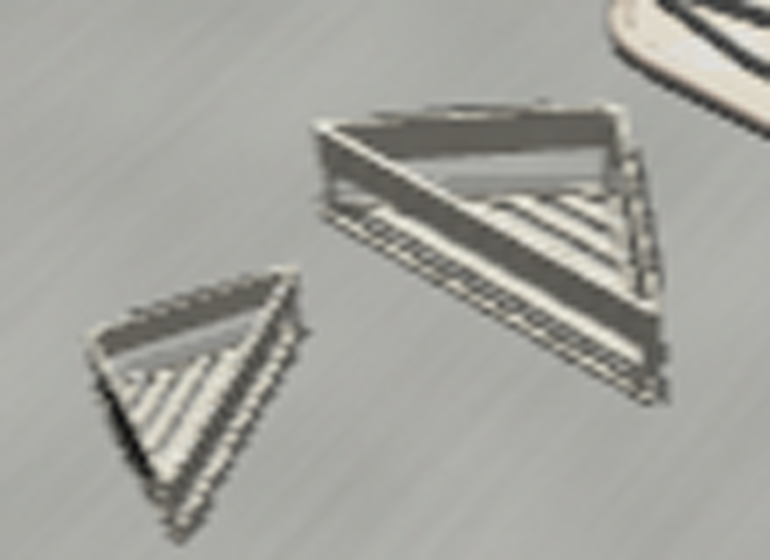

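View pics/s_grd.png

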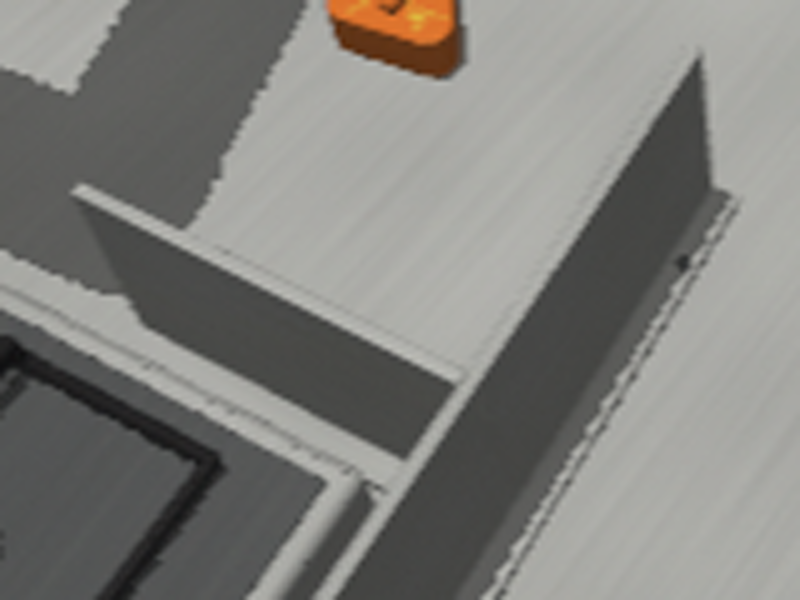

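```bash
python3 - <<'E'
from h import *
t=load("top1");s=load("scene1")
T=lambda x,y,x0,y0,k,z:at(t,x/k+x0-.0,y/k+y0-.0,z)
S=lambda x,y,x0,y0,k,z:at(s,x/k+x0,y/k+y0,z)
print("top caddy big rim outer");P=[T(*p,215,195,5.6,.058) for p in [(310,82),(68,278),(260,520)]]
print(np.round(P,4),[np.linalg.norm(P[i]-P[i-1]) for i in range(3)])
Q=[T(*p,215,195,5.6,.058) for p in [(412,424),(702,346),(597,532)]]
print("small",[np.linalg.norm(Q[i]-Q[i-1]) for i in range(3)])
P=[S(*p,260,135,7,.058) for p in [(658,310),(620,105),(317,125)]]
print("scene big",np.round(P,4),[np.linalg.norm(P[i]-P[i-1]) for i in range(3)])
print("guard top img"); 
for p in [(507,132),(800,92),(130,180),(95,188),(577,495)]: print(p,T(*p,360,150,5,.13)[:2].round(4))
print("guard scene")
for p in [(458,386),(466,374),(75,190),(88,184),(697,55),(345,575),(320,600)]: print(p,S(*p,170,230,5,.13)[:2].round(4))
E
```

```text
top caddy big rim outer
[[0.5596 0.2754 0.058 ]
 [0.4659 0.3931 0.058 ]
 [0.3485 0.3    0.058 ]] [np.float64(0.21255599807947287), np.float64(0.15048434008079234), np.float64(0.14985513014501836)]
small [np.float64(0.10327304833374241), np.float64(0.145606522488128), np.float64(0.10237614058294012)]
scene big [[0.5628 0.2816 0.058 ]
 [0.4713 0.3968 0.058 ]
 [0.3548 0.303  0.058 ]] [np.float64(0.20918437723921246), np.float64(0.14717362897750164), np.float64(0.14958042541906402)]
guard top img
(507, 132) [ 0.6317 -0.2349]
(800, 92) [ 0.6508 -0.3928]
(130, 180) [ 0.6094 -0.0345]
(95, 188) [ 0.6054 -0.016 ]
(577, 495) [ 0.4414 -0.2592]
guard scene
(458, 386) [ 0.6406 -0.2396]
(466, 374) [ 0.6398 -0.2334]
(75, 190) [ 0.4226 -0.264 ]
(88, 184) [ 0.4252 -0.2582]
(697, 55) [ 0.6224 -0.0369]
(345, 575) [ 0.657  -0.3281]
(320, 600) [ 0.6556 -0.3412]
```

```bash
cat >> h.py <<'E'
def plan(tgt,yawdeg,n,show=True):
    o=robot.get_obs();Rt=R.from_quat(o["tool_rot"]);p=np.array(o["position"])
    M=Rt.as_matrix();yaw=np.arctan2(M[1,0],M[0,0])
    d=(np.radians(yawdeg)-yaw+np.pi)%(2*np.pi)-np.pi
    step=(np.array(tgt)-p)/n*1000
    print("now",p.round(4),"yaw",round(np.degrees(yaw),2),"tilt y",M[:,1].round(4),"q",o["q"].round(2),"t",o["time"],"F",np.round(o["ft_force"],1),"w",round(o["grip_width"],4),"dyaw",round(np.degrees(d),1),"dist",np.linalg.norm(step)*n)
    for i in range(n):
        a=yaw+d*i/n
        X=np.array([np.cos(a),np.sin(a),0]);Y=np.array([0,0,-1.]);Z=np.cross(X,Y)
        print([list(np.round([step@X,step@Y,step@Z],1)),round(-d/n,3)])
def cam_rel():
    o=robot.get_obs();c=robot.camera("wrist");Rt=R.from_quat(o["tool_rot"])
    return Rt.inv().apply(np.array(c["position"])-o["position"]),(Rt.inv()*R.from_quat(c["rotation"])).as_quat()
E
python3 - <<'E'
from h import *
print(cam_rel(), R.from_quat(load("scene1")["rotation"]).as_matrix()[:,2])
plan([.45,-.12,.34],83.5,14)
plan([.45,-.12,.34],83.5-180,14)
E
```

```text
(array([ 1.69777743e-04, -1.94713657e-01,  7.83490439e-02]), array([5.96333128e-01, 4.47793602e-04, 2.04183401e-04, 8.02736917e-01])) [ 0.39755347 -0.56467279  0.72325368]
now [ 0.2159 -0.5862  0.1895] yaw -69.78 tilt y [-1.e-04  7.e-04 -1.e+00] q [-1.4   0.53  1.43  0.    1.18 -0.18] t 0.3 F [ 1.   0.4 -0.5] w 0.087 dyaw 153.3 dist 542.9738140972428
[[np.float64(-25.5), np.float64(-10.7), np.float64(27.2)], np.float64(-0.191)]
[[np.float64(-19.8), np.float64(-10.7), np.float64(31.5)], np.float64(-0.191)]
[[np.float64(-13.5), np.float64(-10.7), np.float64(34.7)], np.float64(-0.191)]
[[np.float64(-6.7), np.float64(-10.7), np.float64(36.7)], np.float64(-0.191)]
[[np.float64(0.4), np.float64(-10.7), np.float64(37.3)], np.float64(-0.191)]
[[np.float64(7.5), np.float64(-10.7), np.float64(36.5)], np.float64(-0.191)]
[[np.float64(14.3), np.float64(-10.7), np.float64(34.4)], np.float64(-0.191)]
[[np.float64(20.6), np.float64(-10.7), np.float64(31.1)], np.float64(-0.191)]
[[np.float64(26.1), np.float64(-10.7), np.float64(26.6)], np.float64(-0.191)]
[[np.float64(30.7), np.float64(-10.7), np.fl
[... 916 characters left out ...]
[np.float64(-29.6), np.float64(-10.7), np.float64(22.6)], np.float64(0.033)]
[[np.float64(-30.4), np.float64(-10.7), np.float64(21.6)], np.float64(0.033)]
[[np.float64(-31.1), np.float64(-10.7), np.float64(20.6)], np.float64(0.033)]
[[np.float64(-31.7), np.float64(-10.7), np.float64(19.5)], np.float64(0.033)]
[[np.float64(-32.4), np.float64(-10.7), np.float64(18.5)], np.float64(0.033)]
[[np.float64(-33.0), np.float64(-10.7), np.float64(17.4)], np.float64(0.033)]
[[np.float64(-33.5), np.float64(-10.7), np.float64(16.3)], np.float64(0.033)]
[[np.float64(-34.0), np.float64(-10.7), np.float64(15.1)], np.float64(0.033)]
[[np.float64(-34.5), np.float64(-10.7), np.float64(14.0)], np.float64(0.033)]
```

```bash
python3 -m creep '[[[-12,-20,15],0,1],[[-23,-20,29],0,1],[[-25,-20,32],0,1],[[-25,-15,32],0,1],[[-25,-15,32],0,1],[[-25,-10,32],0,1],[[-25,-10,32],0,1],[[-25,-10,32],0,1]]'; python3 -m creep '[[[-25,-10,32],0,1],[[-25,-10,32],0,1],[[-25,0,32],0,1],[[-12,0,15],0,1],[[0,0,0],0,1],[[0,0,0],0,1]]'; python3 - <<'E'
from h import *
grab("wrist","w1");print(robot.get_obs())
E
```

```text
time: 1.1
position: [0.3741, -0.3298, 0.3104]
tool_rot: [-0.58, 0.404, -0.405, 0.58]
ft_force: [0.2, -0.0, 0.3]
grip_width: 0.087
time: 1.7
position: [0.4475, -0.2113, 0.3299]
tool_rot: [0.58, -0.404, 0.404, -0.58]
ft_force: [-0.1, -0.3, 0.4]
grip_width: 0.0873
{'time': 1.75, 'q': array([-6.68122538e-01,  2.01104298e-01,  1.54973777e+00, -7.21342610e-04,
        1.39076202e+00,  5.50176704e-01]), 'joint_velocities': array([-0.01957513,  0.00243826, -0.00286883,  0.00289943,  0.00093541,
        0.0021406 ]), 'joint_torque': array([ 6.03308938e-01, -3.09511256e+01, -2.02751416e+01,  1.16940052e-01,
        5.24322139e-03, -1.45403319e-03]), 'position': array([ 0.44728362, -0.21189946,  0.32978874]), 'tool_rot': array([ 0.58019926, -0.4045668 ,  0.40452915, -0.57969879]), 'ft_force': array([-0.54971264,  0.16947717,  0.81620259]), 'moment': array([0.00339174, 0.00138425, 0.02654304]), 'grip_width': 0.0868795989912961}
```

View pics/w1.png

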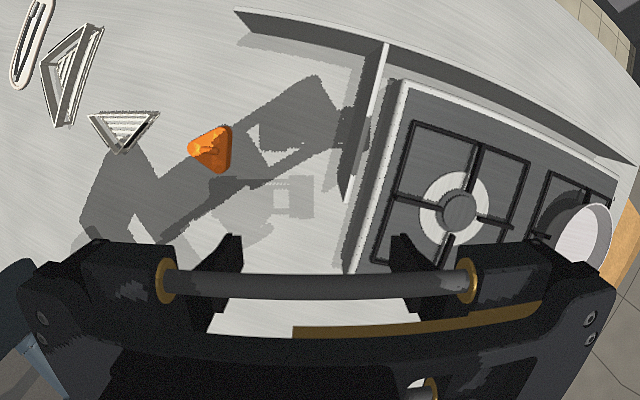

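```bash
python3 - <<'E'
from h import *
crop("w1",330,30,430,130,6,"c1")
crop("w1",225,0,325,60,8,"c2")
crop("w1",310,130,410,210,7,"c3")
E
```

```text
(no output)
```

View pics/c1.png

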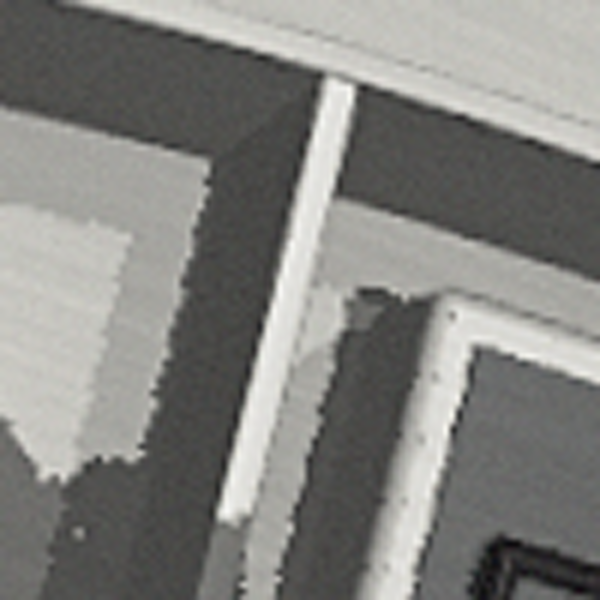

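View pics/c2.png

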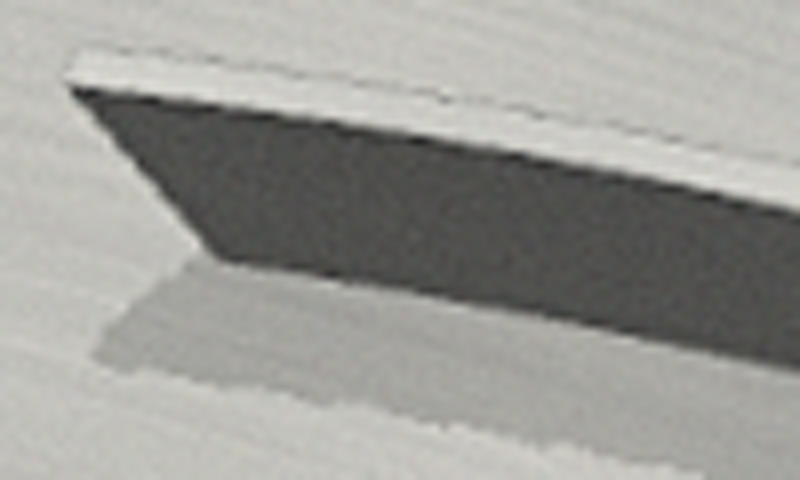

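View pics/c3.png

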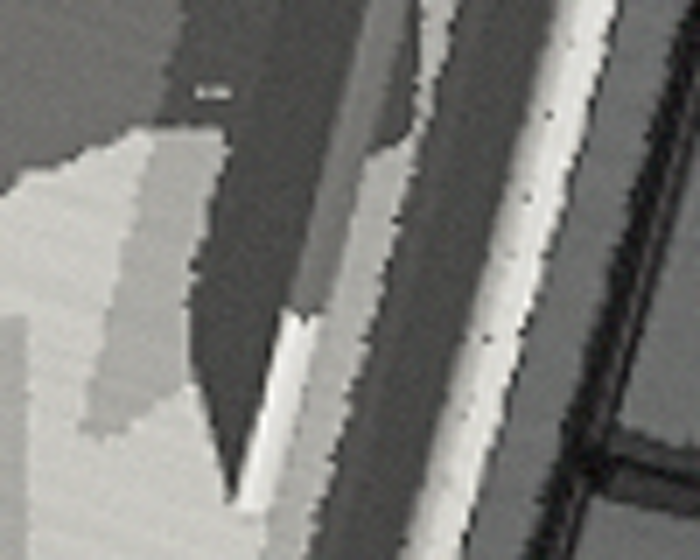

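```bash
cat > gfit.py <<'E'
from h import *
from scipy.optimize import least_squares
w=load("w1");t=load("top1");s=load("scene1")
def P(c,fish,x0,y0,k,pts): return [(c,fish,(X+.5)/k-.5+x0,(Y+.5)/k-.5+y0,np.array(g)) for X,Y,g in pts]
W=P(w,True,330,30,6,[(323,80,(0,0,.13)),(211,157,(0,0,0))])+P(w,True,225,0,8,[(70,88,(0,.2,.13)),(220,262,(0,.2,0))])+P(w,True,310,130,7,[(235,497,(-.22,0,.13)),(190,372,(-.22,0,0))])
S=P(s,False,170,230,5,[(466,374,(0,0.0,.13)),(88,184,(-.22,0,.13)),(694,55,(0,.2,.13))])
T=P(t,False,360,150,5,[(507,134,(0,0,.13)),(101,186,(0,.2,.13)),(440,250,(-.0,0,0))][:2])
def res(p,O,raw=False):
    r=[]
    for c,f,u,v,g in O:
        q=R.from_euler('z',p[2]).apply(g)+[p[0],p[1],0]
        r.append(proj(c,q,f)[0]-[u,v])
    return np.array(r) if raw else np.ravel(r)
for n,O in [("w",W),("s",S),("t",T),("all",W+S+T)]:
    f=least_squares(res,[.635,-.237,.115],args=(O,),loss='soft_l1')
    print(n,f.x[:2].round(4),np.degrees(f.x[2]).round(2)); print(res(f.x,O,True).round(1).tolist())
E
python3 gfit.py
```

```text
w [ 0.6369 -0.2337] 7.04
[[0.6, -1.5], [2.8, 1.6], [-1.3, -0.3], [-0.4, 0.3], [-0.2, 2.3], [-0.0, -2.0]]
s [ 0.6402 -0.2344] 6.1
[[0.2, 0.9], [-0.5, -0.5], [0.2, -0.6]]
t [ 0.6314 -0.2247] 6.78
[[-3.4, 0.2], [3.0, -0.2]]
all [ 0.6373 -0.2332] 7.1
[[0.4, -2.0], [2.6, 1.2], [-1.5, -0.6], [-0.6, 0.0], [-0.3, 1.9], [-0.1, -2.3], [-0.4, -0.2], [-2.1, -0.2], [-1.6, -1.9], [-0.4, -2.1], [6.2, -2.0]]
```

```bash
python3 - <<'E'
from h import *
plan([.53,.27,.25],83.5,20)
E
```

```text
now [ 0.4473 -0.2119  0.3298] yaw -69.8 tilt y [-4.e-04 -6.e-04 -1.e+00] q [-0.67  0.2   1.55 -0.    1.39  0.55] t 1.75 F [-0.5  0.2  0.8] w 0.0869 dyaw 153.3 dist 495.41430033060516
[[np.float64(-21.2), np.float64(4.0), np.float64(12.2)], np.float64(-0.134)]
[[np.float64(-19.4), np.float64(4.0), np.float64(14.9)], np.float64(-0.134)]
[[np.float64(-17.2), np.float64(4.0), np.float64(17.4)], np.float64(-0.134)]
[[np.float64(-14.7), np.float64(4.0), np.float64(19.5)], np.float64(-0.134)]
[[np.float64(-12.0), np.float64(4.0), np.float64(21.3)], np.float64(-0.134)]
[[np.float64(-9.1), np.float64(4.0), np.float64(22.7)], np.float64(-0.134)]
[[np.float64(-5.9), np.float64(4.0), np.float64(23.7)], np.float64(-0.134)]
[[np.float64(-2.7), np.float64(4.0), np.float64(24.3)], np.float64(-0.134)]
[[np.float64(0.5), np.float64(4.0), np.float64(24.4)], np.float64(-0.134)]
[[np.float64(3.8), np.float64(4.0), np.float64(24.2)], np.float64(-0.134)]
[[np.float64(7.0), np.float64(4.0), np.float64(23.4)], np.float64(-0.134)]
[[np.float64(10.0), np.float64(4.0), np.float64(22.3)], np.float64(-0.134)]
[[np.float64(12.9), np.float64(4.0), np.float64(20.8)], np.float64(-0.134)]
[[np.float64(15.6), np.float64(4.0), np.float64(18.8)], np.float64(-0.134)]
[[np.float64(18.0), np.float64(4.0), np.float64(16.6)], np.float64(-0.134)]
[[np.float64(20.0), np.float64(4.0), np.float64(14.1)], np.float64(-0.134)]
[[np.float64(21.7), np.float64(4.0), np.float64(11.3)], np.float64(-0.134)]
[[np.float64(23.0), np.float64(4.0), np.float64(8.3)], np.float64(-0.134)]
[[np.float64(23.9), np.float64(4.0), np.float64(5.1)], np.float64(-0.134)]
[[np.float64(24.4), np.float64(4.0), np.float64(1.9)], np.float64(-0.134)]
```

```bash
python3 -m creep '[[[-21,4,12],-0.13,1],[[-19,4,15],-0.13,1],[[-17,4,17],-0.13,1],[[-15,4,19],-0.13,1],[[-12,4,21],-0.13,1],[[-9,4,23],-0.13,1],[[-6,4,24],-0.13,1],[[-3,4,24],-0.13,1]]' && python3 -m creep '[[[0,4,24],-0.13,1],[[4,4,24],-0.13,1],[[7,4,23],-0.13,1],[[10,4,22],-0.13,1],[[13,4,21],-0.13,1],[[15,4,19],-0.13,1],[[18,4,17],-0.13,1],[[20,4,14],-0.13,1]]' && python3 -m creep '[[[22,4,11],-0.13,1],[[23,4,8],-0.13,1],[[24,4,5],-0.13,1],[[24,4,2],-0.13,1],[[0,0,0],0,1],[[0,0,0],0,1]]'; python3 - <<'E'
from h import *
grab("wrist","w2");plan([.53,.27,.25],83.5,1)
E
```

```text
time: 2.55
position: [0.4824, -0.0206, 0.2976]
tool_rot: [0.705, -0.062, 0.062, -0.704]
ft_force: [0.5, -0.2, -0.3]
grip_width: 0.0872
time: 3.35
position: [0.5233, 0.1696, 0.2655]
tool_rot: [0.642, 0.296, -0.297, -0.642]
ft_force: [0.4, 0.1, -0.5]
grip_width: 0.0866
time: 3.95
position: [0.5463, 0.2637, 0.2493]
tool_rot: [0.546, 0.449, -0.45, -0.545]
ft_force: [0.2, 0.0, 0.4]
grip_width: 0.0869
now [0.5462 0.2635 0.2496] yaw 79.02 tilt y [-7.e-04 -1.e-03 -1.e+00] q [ 0.27  0.44  1.41 -0.    1.29 -1.11] t 4.0 F [ 0.1 -0.3  0.9] w 0.0873 dyaw 4.5 dist 17.49688176552846
[[np.float64(3.3), np.float64(-0.4), np.float64(17.2)], np.float64(-0.078)]
```

View pics/w2.png

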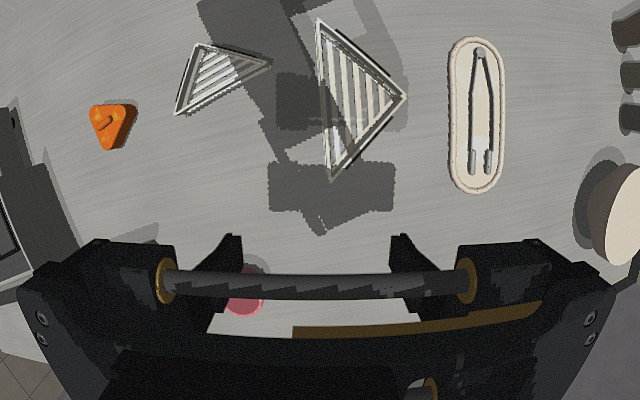

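```bash
python3 - <<'E'
from h import *
crop("w2",300,5,420,195,4,"c4")
E
```

```text
(no output)
```

View pics/c4.png

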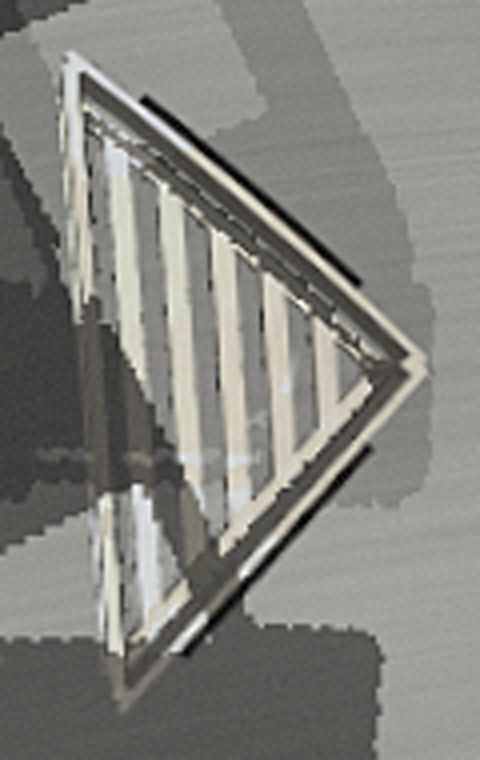

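```bash
cat > cfit.py <<'E'
from h import *
from scipy.optimize import least_squares
w=load("w2");s=load("scene1");t=load("top1")
def P(c,fish,x0,y0,k,pts): return [(c,fish,(X+.5)/k-.5+x0,(Y+.5)/k-.5+y0,np.array(g)) for X,Y,g in pts]
K=(.076,-.076,.058);A=(-.079,-.076,.058);B=(.076,.079,.058)
W=P(w,True,300,5,4,[(427,370,K),(122,708,A),(68,52,B)])
S=P(s,False,260,135,7,[(620,105,K),(658,312,A),(317,123,B)])
T=P(t,False,215,195,5.6,[(68,278,K),(310,82,A),(260,520,B)])
def res(p,O,raw=False):
    r=[]
    for c,f,u,v,g in O:
        q=R.from_euler('z',p[2]).apply(g)+[p[0],p[1],0]
        r.append(proj(c,q,f)[0]-[u,v])
    return np.array(r) if raw else np.ravel(r)
for n,O in [("w",W),("s",S),("t",T),("all",W+S+T)]:
    f=least_squares(res,[.456,.289,2.24],args=(O,),loss='soft_l1')
    print(n,f.x[:2].round(4),np.degrees(f.x[2]).round(2)); print(res(f.x,O,True).round(1).tolist())
E
python3 cfit.py
```

```text
w [0.4582 0.2916] 128.57
[[3.2, -0.1], [-0.5, 5.1], [-0.5, -1.5]]
s [0.4557 0.2942] 128.02
[[0.4, -0.5], [0.3, 0.8], [-1.1, -0.5]]
t [0.4551 0.2899] 128.46
[[-0.9, -0.1], [0.4, -1.1], [0.3, 1.4]]
all [0.4571 0.2914] 128.41
[[3.0, -0.7], [-1.0, 4.4], [-0.6, -2.3], [0.2, 0.0], [0.4, 1.4], [-1.3, 0.2], [-1.5, -0.9], [-0.1, -1.8], [-0.3, 0.6]]
```

```bash
sed -i 's/A=(-.079,-.076,.058);B=(.076,.079,.058)/A=(-.075,-.076,.058);B=(.076,.075,.058)/' cfit.py; python3 cfit.py
```

```text
w [0.4568 0.2891] 128.45
[[1.2, -0.8], [-0.7, 2.2], [-0.1, -0.3]]
s [0.4561 0.2923] 128.32
[[0.1, -0.2], [0.1, 0.3], [-0.2, -0.1]]
t [0.455  0.2879] 128.43
[[-0.2, -0.1], [0.1, -0.1], [0.1, 0.2]]
all [0.4563 0.2891] 128.44
[[1.2, -1.1], [-0.8, 1.9], [-0.1, -0.6], [-0.4, 0.3], [-0.3, 0.8], [-0.8, 0.4], [-0.6, -0.6], [-0.4, -0.6], [-0.4, -0.3]]
```

```bash
python3 -m creep '[[[0,0,0],-0.077,1],[[5,15,22],0,1],[[5,20,22],0,1],[[5,30,22],0,1],[[0,30,23],0,1],[[0,20,0],0,1],[[0,0,0],0,1],[[0,0,0],0,1]]'; python3 - <<'E'
from h import *
grab("wrist","w3");plan([.4563,.2895,.0265],83.4,1)
E
```

```text
time: 4.8
position: [0.4604, 0.2891, 0.1356]
tool_rot: [0.528, 0.471, -0.47, -0.527]
ft_force: [0.8, 0.5, 0.3]
grip_width: 0.0869
now [0.4611 0.2895 0.1362] yaw 83.49 tilt y [ 2.8e-03  8.0e-04 -1.0e+00] q [ 0.36  0.49  1.69 -0.    0.96 -1.1 ] t 4.85 F [-0.6 -0.  -0. ] w 0.087 dyaw -0.1 dist 109.75388290598195
[[np.float64(-0.6), np.float64(109.7), np.float64(4.7)], np.float64(0.002)]
```

View pics/w3.png

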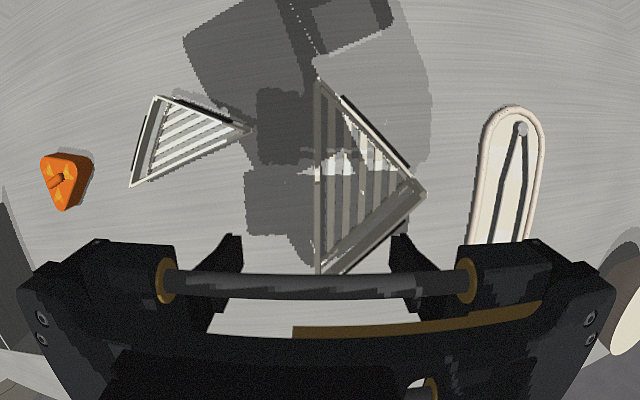

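```bash
python3 -m creep '[[[0,20,5],0,1],[[0,25,0],0,1],[[0,25,0],0,1],[[0,20,0],0,1],[[0,15,0],0,1],[[0,5,0],0,1],[[0,0,0],0,1],[[0,0,0],0,1]]'; python3 - <<'E'
from h import *
grab("wrist","w4");plan([.4563,.2895,.0265],83.4,1)
E
```

```text
time: 5.65
position: [0.4556, 0.2907, 0.026]
tool_rot: [0.528, 0.472, -0.47, -0.527]
ft_force: [0.2, 0.4, -0.0]
grip_width: 0.087
now [0.4555 0.2908 0.0261] yaw 83.58 tilt y [ 2.5e-03  9.0e-04 -1.0e+00] q [ 0.36  0.66  1.78 -0.    0.7  -1.1 ] t 5.7 F [ 0.8 -0.1 -0.3] w 0.0868 dyaw -0.2 dist 1.54363332025505
[[np.float64(-1.2), np.float64(-0.4), np.float64(-0.9)], np.float64(0.003)]
```

View pics/w4.png

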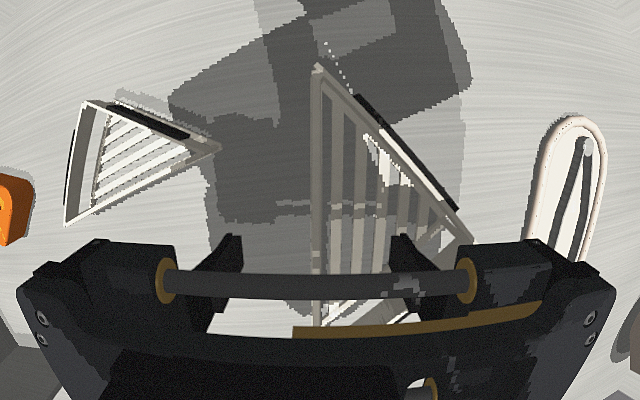

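```bash
python3 -m creep '[[[0,0,0],0,0.3],[[0,0,0],0,0.3],[[0,0,0],0,0.15],[[0,0,0],0,0.1],[[0,0,0],0,0],[[0,0,0],0,0],[[0,0,0],0,0],[[0,0,0],0,0]]' 45; python3 -m creep '[[[0,0,0],0,0],[[0,0,0],0,0]]';
```

```text
time: 6.5
position: [0.4542, 0.2905, 0.0248]
tool_rot: [-0.527, -0.471, 0.471, 0.527]
ft_force: [-0.6, 0.2, -0.0]
grip_width: 0.0312
time: 6.7
position: [0.4542, 0.2905, 0.0248]
tool_rot: [-0.527, -0.471, 0.471, 0.527]
ft_force: [0.1, -0.6, 0.3]
grip_width: 0.015
```

```bash
python3 -m creep '[[[0,0,0],0,0],[[0,0,0],0,0],[[0,0,0],0,0],[[0,0,0],0,0],[[0,0,0],0,0]]' 45; python3 - <<'E'
from h import *
grab("wrist","w5");plan([.4563,.2895,.0265],83.4,1)
E
```

```text
time: 7.2
position: [0.4545, 0.2907, 0.0257]
tool_rot: [0.527, 0.472, -0.471, -0.527]
ft_force: [-1.0, -0.2, 5.0]
grip_width: 0.0007
now [0.4545 0.2907 0.0257] yaw 83.59 tilt y [ 8.e-04  4.e-04 -1.e+00] q [ 0.36  0.66  1.78  0.    0.7  -1.1 ] t 7.25 F [-1.2  0.   6.3] w 0.0002 dyaw -0.2 dist 2.269671800235929
[[np.float64(-1.0), np.float64(-0.8), np.float64(-1.9)], np.float64(0.003)]
```

View pics/w5.png

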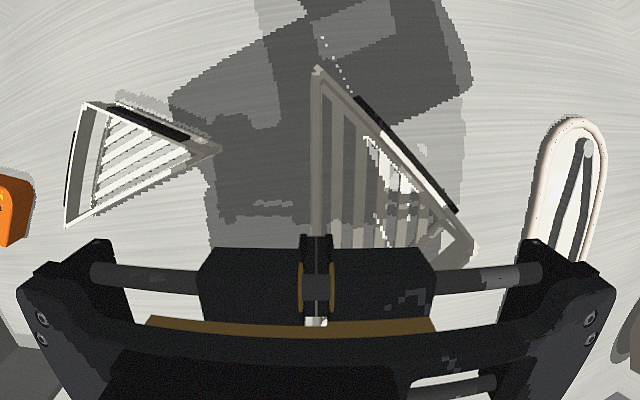

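```bash
python3 - <<'E'
from h import *
crop("w5",250,200,400,340,5,"c5")
crop("w5",290,50,480,270,3,"c6")
for i in range(3): o=robot.get_obs();print(o["grip_width"],o["ft_force"],o["moment"])
E
```

```text
0.0001550705223723196 [-1.21899669  0.01373317  6.32345199] [0.07390756 0.07809756 0.0670686 ]
0.0001550705223723196 [-1.21899669  0.01373317  6.32345199] [0.07390756 0.07809756 0.0670686 ]
0.0001550705223723196 [-1.21899669  0.01373317  6.32345199] [0.07390756 0.07809756 0.0670686 ]
```

View pics/c5.png

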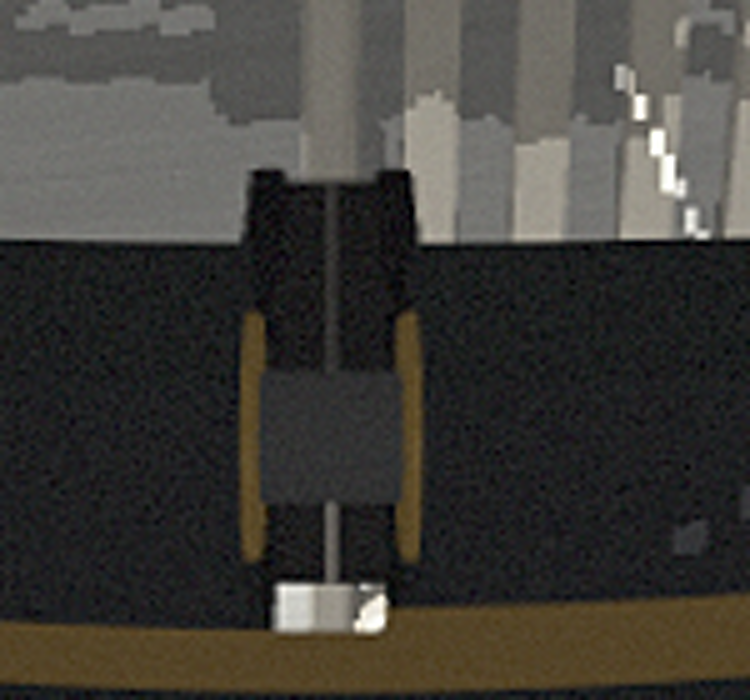

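View pics/c6.png

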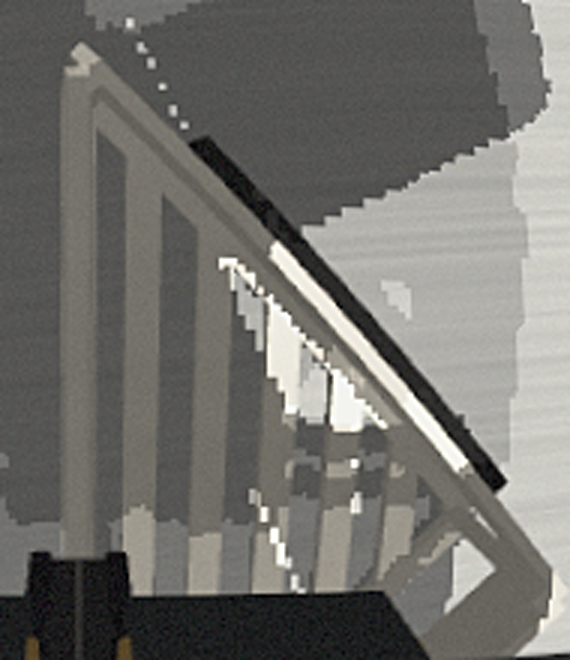

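```bash
python3 -m creep '[[[0,-5,0],0,0],[[0,-10,0],0,0],[[0,-15,0],0,0],[[0,-15,0],0,0],[[0,-15,0],0,0],[[0,0,0],0,0],[[0,0,0],0,0]]' 50; python3 - <<'E'
from h import *
grab("wrist","w6");grab("scene","s6");plan([.4563,.2895,.0265],83.4,1)
crop("s6",240,100,400,220,5,"c7")
E
```

```text
time: 7.95
position: [0.4544, 0.2905, 0.0852]
tool_rot: [0.527, 0.472, -0.471, -0.527]
ft_force: [0.7, 0.1, 0.3]
grip_width: 0.0005
now [0.4537 0.2902 0.0843] yaw 83.59 tilt y [-1.1e-03 -4.0e-04 -1.0e+00] q [ 0.36  0.57  1.75 -0.    0.83 -1.1 ] t 8.05 F [ 0.1 -0.4  0.2] w 0.0003 dyaw -0.2 dist 57.90247989174709
[[np.float64(-0.4), np.float64(57.8), np.float64(-2.6)], np.float64(0.003)]
```

View pics/w6.png

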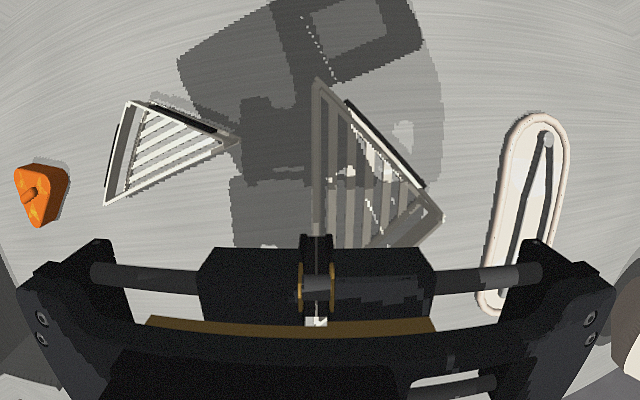

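View pics/c7.png

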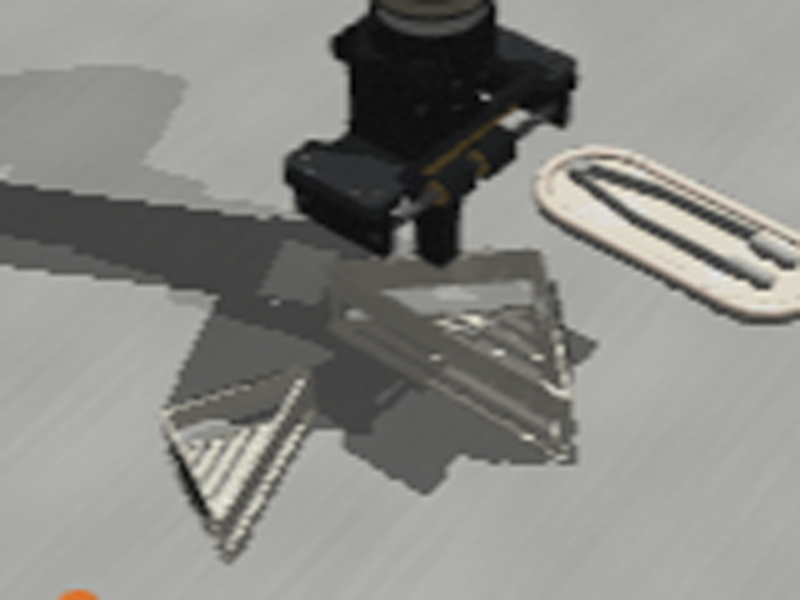

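```bash
python3 - <<'E'
from h import *
o=robot.get_obs();Rt=R.from_quat(o["tool_rot"]);p=o["position"]
s=load("s6");w=load("w6")
for n,q in [("tcp",[0,0,0]),("grasp",[0,-.019,0]),("49",[0,-.049,0])]:
    P=p+Rt.apply(q);print(n,P.round(3),proj(s,P).round(1),((proj(s,P)-[240,100])*5).round(),proj(w,P,True).round(1))
im=cv2.imread("pics/s6.png")
cd=np.array([.4563,.2895,0]);Rc=R.from_euler('z',128.4,degrees=True)
for g in [(.076,-.076,.058),(-.075,-.076,.058),(.076,.075,.058),(0,0,.058)]:
    P=cd+Rc.apply(g);print(g,((proj(s,P)-[240,100])*5).round(), proj(w,P,True).round(1))
crop("w6",250,60,450,340,2.8,"c8")
E
```

```text
tcp [0.454 0.29  0.084] [[327.  159.3]] [[435. 296.]] [[316.  229.7]]
grasp [0.454 0.29  0.103] [[326.9 154.8]] [[434. 274.]] [[316.1 241.2]]
49 [0.454 0.29  0.133] [[326.8 147.5]] [[434. 237.]] [[316.3 264.3]]
(0.076, -0.076, 0.058) [[539. 249.]] [[447.3 218.9]]
(-0.075, -0.076, 0.058) [[566. 400.]] [[315.9 328.2]]
(0.076, 0.075, 0.058) [[321. 262.]] [[316.8  75.9]]
(0, 0, 0.058) [[438. 329.]] [[315.4 219.8]]
```

View pics/c8.png

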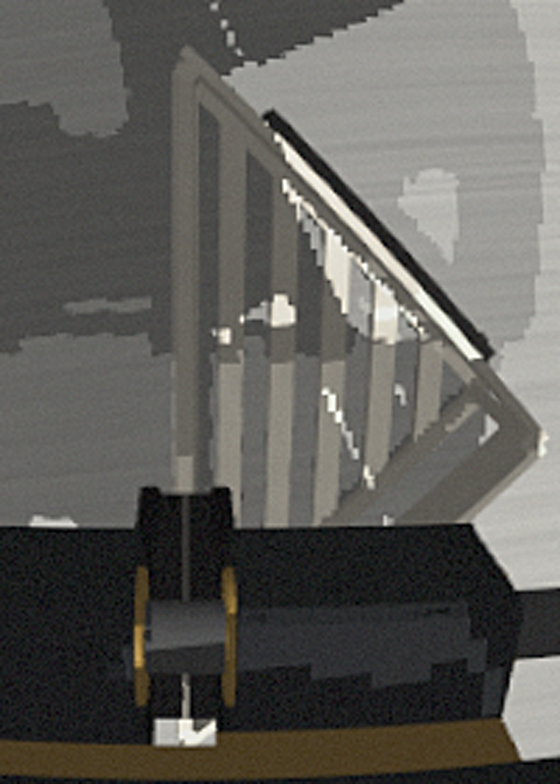

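```bash
python3 - <<'E'
from h import *
w=load("w6");o=robot.get_obs();Rt=R.from_quat(o["tool_rot"]);p=o["position"]
for h in range(0,60,6):
  print(h,[proj(w,p+Rt.apply([x,-h/1000,.0095]),True).round(1).tolist() for x in (-.015,0,.015)])
crop("s6",290,110,370,170,10,"c9")
E
```

```text
0 [[[293.7, 216.6]], [[316.0, 216.6]], [[338.3, 216.6]]]
6 [[[293.1, 219.7]], [[316.0, 219.7]], [[339.0, 219.7]]]
12 [[[292.5, 223.0]], [[316.1, 223.0]], [[339.7, 223.0]]]
18 [[[291.8, 226.5]], [[316.1, 226.5]], [[340.4, 226.5]]]
24 [[[291.1, 230.2]], [[316.1, 230.3]], [[341.2, 230.2]]]
30 [[[290.4, 234.1]], [[316.2, 234.2]], [[342.0, 234.1]]]
36 [[[289.6, 238.3]], [[316.2, 238.4]], [[342.8, 238.3]]]
42 [[[288.7, 242.8]], [[316.2, 242.8]], [[343.7, 242.7]]]
48 [[[287.8, 247.5]], [[316.3, 247.6]], [[344.7, 247.4]]]
54 [[[286.9, 252.6]], [[316.3, 252.7]], [[345.7, 252.5]]]
```

View pics/c9.png

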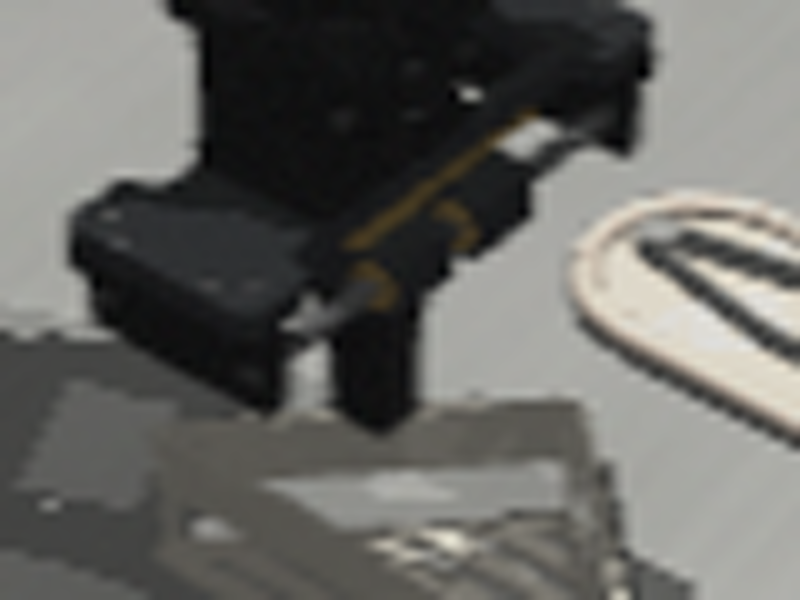

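```bash
python3 - <<'E'
from h import *
s=load("s6");o=robot.get_obs();Rt=R.from_quat(o["tool_rot"]);p=o["position"]
for h in (60,70,80,90,100,120):
  print(h,[((proj(s,p+Rt.apply([x,-h/1000,z]))[0]-[290,110])*10).round().tolist() for x in (-.095,.095) for z in (-.0375,.0375)])
for h in (0,19,25,30,35,40): print(h,[((proj(s,p+Rt.apply([x,-h/1000,z]))[0]-[290,110])*10).round().tolist() for x in (-.015,.015) for z in (-.0095,.0095)])
E
```

```text
60 [[255.0, 552.0], [72.0, 449.0], [646.0, 251.0], [467.0, 164.0]]
70 [[254.0, 527.0], [70.0, 423.0], [647.0, 225.0], [467.0, 139.0]]
80 [[253.0, 501.0], [67.0, 398.0], [649.0, 200.0], [467.0, 113.0]]
90 [[252.0, 475.0], [65.0, 372.0], [650.0, 174.0], [467.0, 87.0]]
100 [[250.0, 448.0], [63.0, 345.0], [651.0, 148.0], [467.0, 62.0]]
120 [[248.0, 394.0], [58.0, 291.0], [654.0, 94.0], [468.0, 9.0]]
0 [[362.0, 528.0], [318.0, 504.0], [422.0, 482.0], [377.0, 458.0]]
19 [[361.0, 483.0], [316.0, 459.0], [421.0, 437.0], [377.0, 413.0]]
25 [[361.0, 469.0], [316.0, 444.0], [421.0, 422.0], [376.0, 398.0]]
30 [[360.0, 457.0], [315.0, 432.0], [421.0, 410.0], [376.0, 386.0]]
35 [[360.0, 445.0], [315.0, 420.0], [421.0, 398.0], [376.0, 374.0]]
40 [[360.0, 432.0], [314.0, 408.0], [421.0, 386.0], [376.0, 362.0]]
```

The fingers closed above the rail: opening is 0 and the caddy stayed on the counter. Both views put the real fingertips about 30 mm above the reported TCP, so I'll re-grasp that much lower.

```bash
python3 -m creep '[[[0,0,0],0,1],[[0,0,-1],0,1],[[0,0,-1],0,1],[[0,0,0],0,1],[[0,0,0],0,1],[[0,0,0],0,1],[[0,0,0],0,1],[[0,0,0],0,1]]'; python3 -m creep '[[[0,0,0],0,1],[[0,0,0],0,1],[[0,10,0],0,1],[[0,15,0],0,1],[[0,15,0],0,1],[[0,12,0],0,1],[[0,5,0],0,1],[[0,0,0],0,1]]';
```

```text
time: 8.85
position: [0.4562, 0.2902, 0.0849]
tool_rot: [-0.527, -0.471, 0.471, 0.527]
ft_force: [0.3, -0.7, 0.1]
grip_width: 0.0563
time: 9.65
position: [0.4556, 0.29, 0.0268]
tool_rot: [-0.527, -0.471, 0.472, 0.527]
ft_force: [-0.2, 0.5, 0.9]
grip_width: 0.0871
```

Next I'll go lower in small steps, watching the force.

```bash
python3 -m creep '[[[0,8,0],0,1],[[0,5,0],0,1],[[0,0,0],0,1]]';python3 -m creep '[[[0,8,0],0,1],[[0,5,0],0,1],[[0,3,0],0,1],[[0,0,0],0,1]]'; python3 - <<'E'
from h import *
grab("wrist","w7");grab("scene","s7");plan([.4563,.2895,-.0035],83.4,1)
crop("s7",270,100,370,200,6,"c10")
E
```

```text
time: 9.95
position: [0.4559, 0.2901, 0.0144]
tool_rot: [-0.527, -0.471, 0.472, 0.527]
ft_force: [-0.3, 0.2, -0.7]
grip_width: 0.0869
time: 10.35
position: [0.4558, 0.2901, -0.0017]
tool_rot: [-0.527, -0.471, 0.472, 0.527]
ft_force: [-0.9, -0.2, -0.6]
grip_width: 0.0873
now [ 0.4562  0.2902 -0.0012] yaw 83.6 tilt y [-1.e-04 -1.e-04 -1.e+00] q [ 0.36  0.71  1.78 -0.    0.64 -1.1 ] t 10.45 F [ 0.2 -0.4  0.1] w 0.0873 dyaw -0.2 dist 2.3771732001561006
[[np.float64(-0.7), np.float64(2.3), np.float64(-0.2)], np.float64(0.003)]
```

View pics/c10.png

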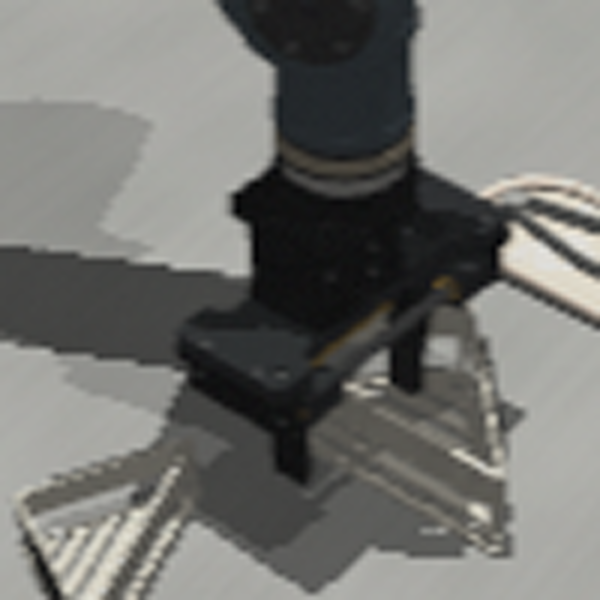

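View pics/w7.png

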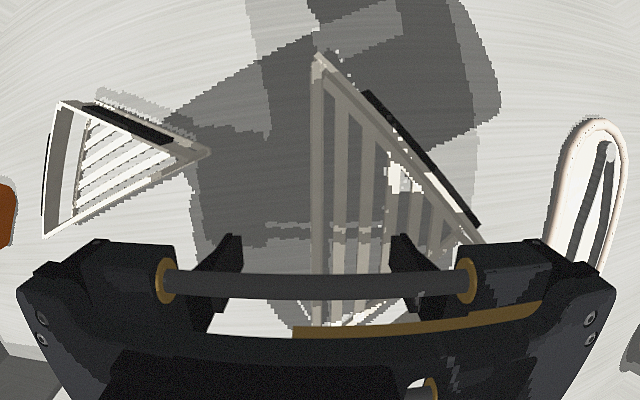

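```bash
python3 -m creep '[[[0,2,0],0,0],[[0,0,0],0,0],[[0,0,0],0,0],[[0,0,0],0,0],[[0,0,0],0,0],[[0,0,0],0,0],[[0,0,0],0,0],[[0,0,0],0,0]]' 45; python3 -m creep '[[[0,0,0],0,0],[[0,0,0],0,0],[[0,0,0],0,0],[[0,0,0],0,0],[[0,0,0],0,0]]';python3 -m creep '[[[0,-4,0],0,0],[[0,-10,0],0,0],[[0,-12,0],0,0],[[0,-4,0],0,0],[[0,0,0],0,0]]';  python3 - <<'E'
from h import *
print(robot.get_obs()["moment"])
grab("wrist","w8");grab("scene","s8");plan([.4563,.2895,-.0035],83.4,1)
crop("s8",270,100,370,200,6,"c11")
E
```

```text
time: 11.25
position: [0.4562, 0.2903, -0.0031]
tool_rot: [-0.527, -0.471, 0.471, 0.527]
ft_force: [0.4, 0.6, -0.1]
grip_width: 0.0311
time: 11.75
position: [0.4563, 0.2903, -0.0031]
tool_rot: [-0.527, -0.471, 0.471, 0.527]
ft_force: [-0.5, 0.4, -0.2]
grip_width: 0.0048
time: 12.25
position: [0.4571, 0.2906, 0.0281]
tool_rot: [0.527, 0.472, -0.47, -0.527]
ft_force: [0.3, -0.2, -3.3]
grip_width: 0.0049
[-0.02817353 -0.15716381 -0.03015629]
now [0.4562 0.2902 0.0272] yaw 83.6 tilt y [ 3.e-04  1.e-04 -1.e+00] q [ 0.36  0.66  1.77 -0.    0.7  -1.1 ] t 12.35 F [ 0.2 -0.1 -3.4] w 0.0046 dyaw -0.2 dist 30.670159322435328
[[np.float64(-0.7), np.float64(30.7), np.float64(-0.2)], np.float64(0.003)]
```

View pics/c11.png

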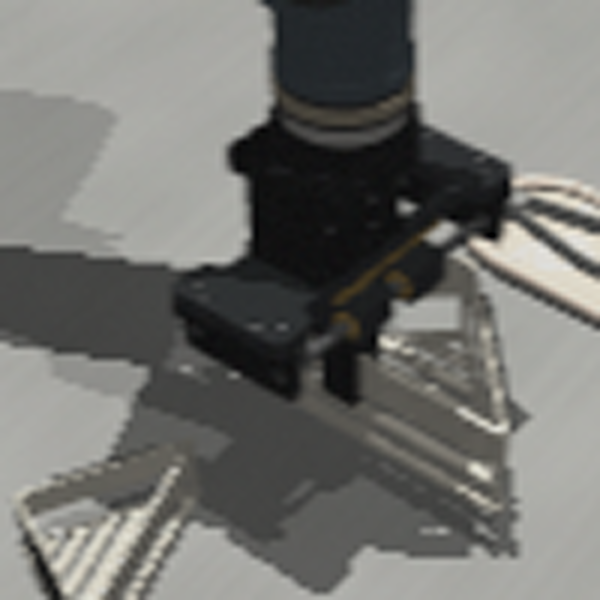

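View pics/w8.png

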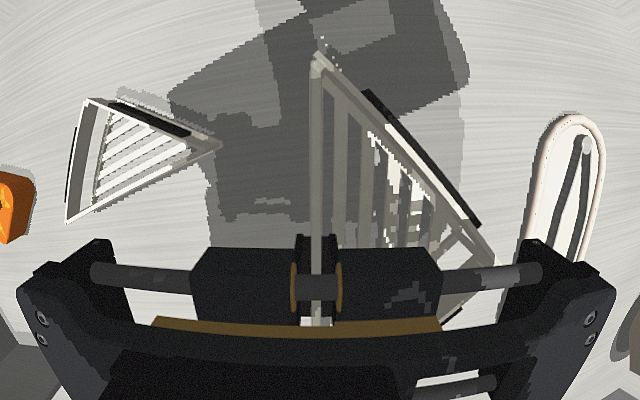

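```bash
python3 -m creep '[[[0,-10,0],0,0],[[0,-20,0],0,0],[[0,-25,0],0,0],[[0,-25,0],0,0],[[0,-25,0],0,0],[[0,-20,0],0,0],[[0,-8,0],0,0]]' 50;  python3 - <<'E'
from h import *
plan([.5163,-.1394,.16],-38,20)
E
```

```text
time: 13.05
position: [0.4572, 0.2906, 0.1622]
tool_rot: [0.528, 0.473, -0.47, -0.527]
ft_force: [0.8, 0.1, -4.0]
grip_width: 0.0048
now [0.4572 0.2906 0.1622] yaw 83.6 tilt y [ 0.0035  0.0013 -1.    ] q [ 0.36  0.45  1.67  0.    1.01 -1.1 ] t 13.05 F [ 0.8  0.1 -4. ] w 0.0048 dyaw -121.6 dist 434.0909647026779
[[np.float64(-21.0), np.float64(0.1), np.float64(-5.3)], np.float64(0.106)]
[[np.float64(-20.4), np.float64(0.1), np.float64(-7.5)], np.float64(0.106)]
[[np.float64(-19.4), np.float64(0.1), np.float64(-9.6)], np.float64(0.106)]
[[np.float64(-18.3), np.float64(0.1), np.float64(-11.7)], np.float64(0.106)]
[[np.float64(-17.0), np.float64(0.1), np.float64(-13.5)], np.float64(0.106)]
[[np.float64(-15.4), np.float64(0.1), np.float64(-15.2)], np.float64(0.106)]
[[np.float64(-13.7), np.float64(0.1), np.float64(-16.8)], np.float64(0.106)]
[[np.float64(-11.9), np.float64(0.1), np.float64(-18.2)], np.float64(0.106)]
[[np.float64(-9.9), np.float64(0.1), np.float64(-19.3)], np.float64(0.106)]
[[np.float64(-7.8), np.float64(0.1), np.float64(-20.3)], np.float64(0.106)]
[[np.float64(-5.6), np.float64(0.1), np.float64(-21.0)], np.float64(0.106)]
[[np.float64(-3.4), np.float64(0.1), np.float64(-21.4)], np.float64(0.106)]
[[np.float64(-1.1), np.float64(0.1), np.float64(-21.7)], np.float64(0.106)]
[[np.float64(1.2), np.float64(0.1), np.float64(-21.7)], np.float64(0.106)]
[[np.float64(3.5), np.float64(0.1), np.float64(-21.4)], np.float64(0.106)]
[[np.float64(5.8), np.float64(0.1), np.float64(-20.9)], np.float64(0.106)]
[[np.float64(8.0), np.float64(0.1), np.float64(-20.2)], np.float64(0.106)]
[[np.float64(10.1), np.float64(0.1), np.float64(-19.2)], np.float64(0.106)]
[[np.float64(12.0), np.float64(0.1), np.float64(-18.1)], np.float64(0.106)]
[[np.float64(13.9), np.float64(0.1), np.float64(-16.7)], np.float64(0.106)]
```

```bash
python3 -m creep '[[[-12,0,-3],0.06,0],[[-21,0,-6],0.106,0],[[-20,0,-8],0.106,0],[[-19,0,-10],0.106,0],[[-18,0,-12],0.106,0],[[-17,0,-14],0.106,0],[[-15,0,-15],0.106,0],[[-14,0,-17],0.106,0]]' && python3 -m creep '[[[-12,0,-18],0.106,0],[[-10,0,-19],0.106,0],[[-8,0,-20],0.106,0],[[-6,0,-21],0.106,0],[[-3,0,-21],0.106,0],[[-1,0,-22],0.106,0],[[1,0,-22],0.106,0],[[3,0,-21],0.106,0]]' && python3 -m creep '[[[6,0,-21],0.106,0],[[8,0,-20],0.106,0],[[10,0,-19],0.1,0],[[10,0,-15],0.06,0],[[5,0,-8],0,0],[[0,0,0],0,0]]';  python3 - <<'E'
from h import *
grab("wrist","w9");plan([.5163,-.1394,.16],-38,1)
E
```

```text
time: 13.85
position: [0.4713, 0.1261, 0.1593]
tool_rot: [-0.67, -0.226, 0.227, 0.67]
ft_force: [-0.3, 0.4, -3.9]
grip_width: 0.0045
time: 14.65
position: [0.4834, -0.0463, 0.1593]
tool_rot: [-0.704, 0.07, -0.068, 0.704]
ft_force: [0.8, 0.6, -2.6]
grip_width: 0.0048
time: 15.25
position: [0.4908, -0.1384, 0.1594]
tool_rot: [-0.679, 0.197, -0.196, 0.679]
ft_force: [0.7, -0.2, -3.4]
grip_width: 0.0048
now [ 0.4904 -0.1374  0.1594] yaw -32.26 tilt y [-0.0013  0.0013 -1.    ] q [-0.49  0.42  1.75  0.    0.98  0.07] t 15.3 F [-0.5  1.4 -2.9] w 0.0045 dyaw -5.7 dist 25.93862037004843
[[np.float64(23.0), np.float64(-0.6), np.float64(12.1)], np.float64(0.1)]
```

View pics/w9.png

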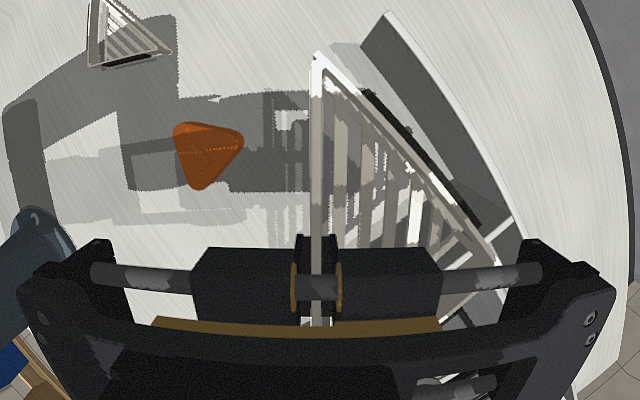

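```bash
python3 -m creep '[[[8,0,4],0.05,0],[[14,0,8],0.05,0],[[0,20,0],0,0],[[0,25,0],0,0],[[0,25,0],0,0],[[0,15,0],0,0],[[0,5,0],0,0],[[0,0,0],0,0]]';  python3 - <<'E'
from h import *
grab("wrist","w10");grab("scene","s10");plan([.5163,-.1394,.0689],-38,1)
crop("s10",170,180,330,300,5,"c12")
E
```

```text
time: 16.1
position: [0.5154, -0.1388, 0.0692]
tool_rot: [-0.669, 0.23, -0.229, 0.669]
ft_force: [0.4, 0.2, -3.4]
grip_width: 0.0045
now [ 0.5166 -0.1398  0.0705] yaw -37.94 tilt y [ 1.1e-03 -4.0e-04 -1.0e+00] q [-0.47  0.58  1.76  0.    0.79  0.19] t 16.2 F [ 0.  -0.  -3.1] w 0.0045 dyaw -0.1 dist 1.6948190386644122
[[np.float64(-0.5), np.float64(1.6), np.float64(0.1)], np.float64(0.001)]
```

View pics/w10.png

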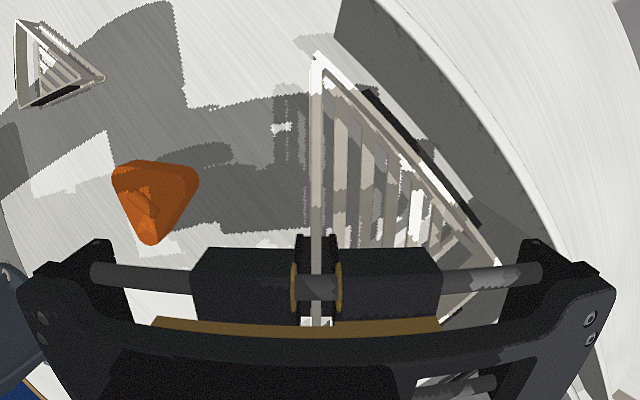

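View pics/c12.png

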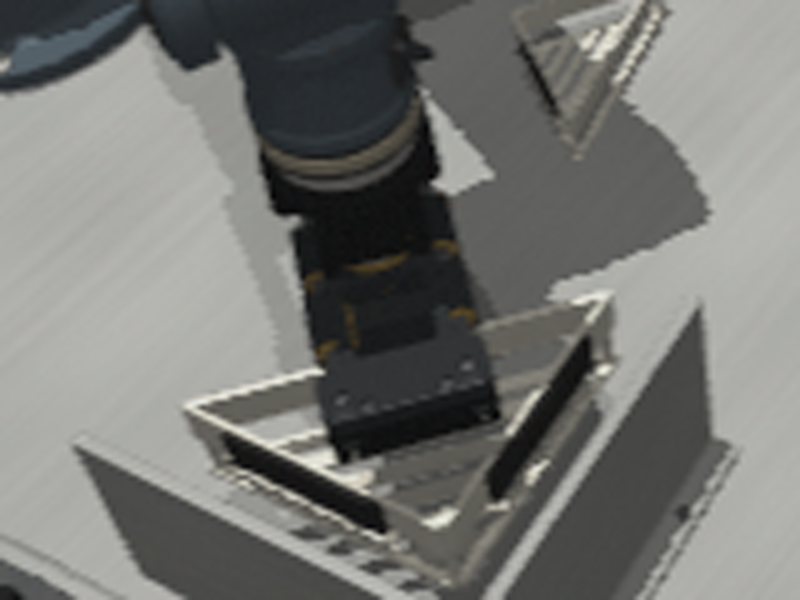

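```bash
python3 - <<'E'
from h import *
crop("w10",300,0,400,120,6,"c13")
crop("w10",420,150,600,300,4.4,"c14")
crop("s10",200,220,310,310,7,"c15")
E
```

```text
(no output)
```

View pics/c13.png

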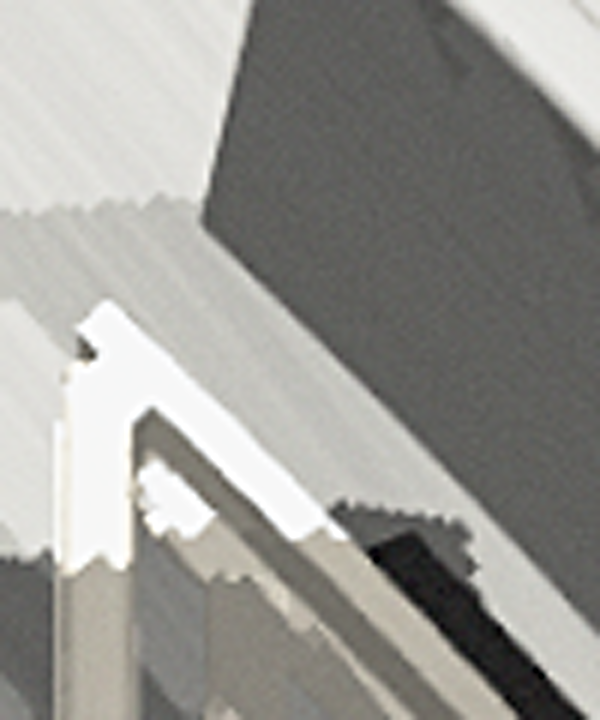

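View pics/c14.png

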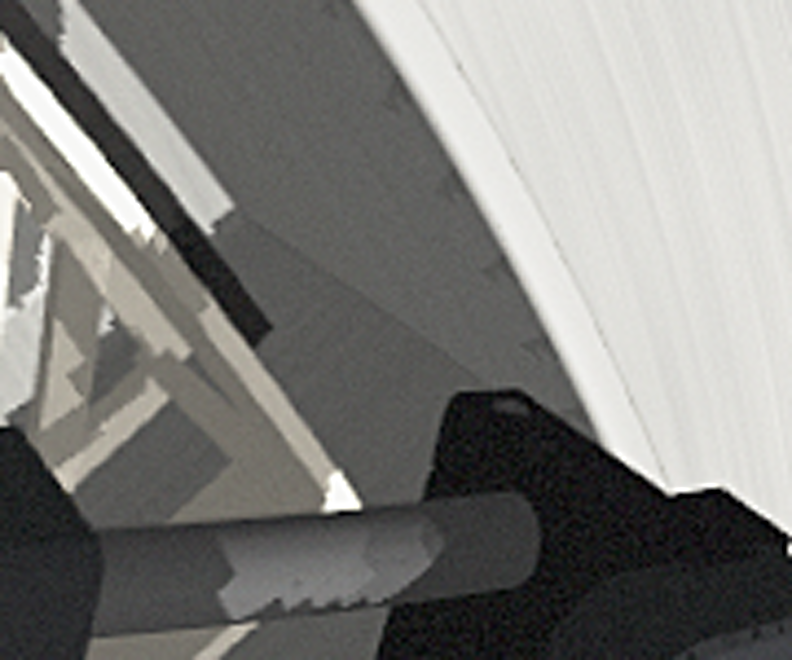

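View pics/c15.png

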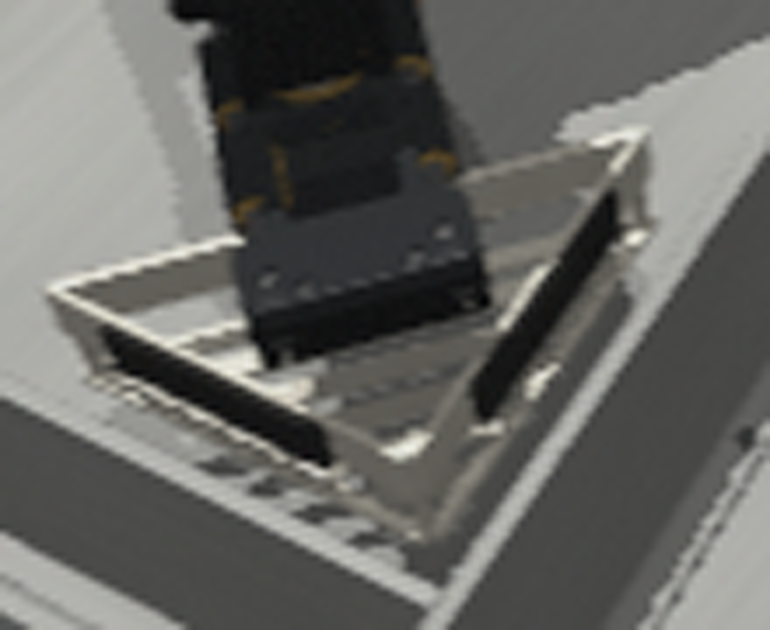

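```bash
python3 - <<'E'
from h import *
w=load("w10");s=load("s10")
def a(c,X,Y,x0,y0,k,z,f): return at(c,(X+.5)/k-.5+x0,(Y+.5)/k-.5+y0,z,f)
def yw(p,q): d=q-p; return np.degrees(np.arctan2(-d[0],d[1])).round(2), (np.linalg.norm(d)*1000).round(1)
B=a(w,105,300,300,0,6,.13,True);K=a(w,360,508,420,150,4.4,.13,True)
print("caddy B,K",B.round(4),K.round(4),"yaw,len(151)",yw(K,B))
# pad line outer top edge z=.072+.057
p1=a(w,415,533,300,0,6,.129,True);p2=a(w,272,325,420,150,4.4,.129,True);print("pad",p1.round(4),p2.round(4),yw(p2,p1))
G=a(w,203,222,300,0,6,0,True);G0=a(w,232,208,420,150,4.4,0,True);print("guard floor",G.round(4),G0.round(4),yw(G0,G))
T1=a(w,445,3,300,0,6,.13,True);T2=a(w,600,150,300,0,6,.13,True);T3=a(w,355,0,420,150,4.4,.13,True);T4=a(w,603,440,420,150,4.4,.13,True)
print("top edge",T1.round(4),T2.round(4),T3.round(4),T4.round(4),yw(T2,T1),yw(T4,T1),yw(T4,T3))
print("scene")
A=a(s,47,290,200,220,7,.13,False);B=a(s,648,130,200,220,7,.13,False);print(A.round(4),B.round(4),np.linalg.norm(A-B), "raildir-45",np.degrees(np.arctan2(*(B-A)[1::-1]))-45)
E
```

```text
caddy B,K [ 0.58   -0.0562  0.13  ] [ 0.5977 -0.2029  0.13  ] yaw,len(151) (np.float64(6.91), np.float64(147.7))
pad [ 0.5873 -0.083   0.129 ] [ 0.5983 -0.1712  0.129 ] (np.float64(7.06), np.float64(88.9))
guard floor [ 0.6138 -0.0353  0.    ] [ 0.6361 -0.2296  0.    ] (np.float64(6.54), np.float64(195.6))
top edge [ 0.6143 -0.0523  0.13  ] [ 0.6165 -0.0678  0.13  ] [ 0.626  -0.1436  0.13  ] [ 0.6359 -0.2244  0.13  ] (np.float64(8.27), np.float64(15.7)) (np.float64(7.17), np.float64(173.5)) (np.float64(7.03), np.float64(81.4))
scene
[ 0.4503 -0.222   0.13  ] [ 0.5808 -0.0536  0.13  ] 0.21309609319211262 raildir-45 7.220885683434453
```

```bash
python3 -m creep '[[[10,0,0],0,0],[[12,0,0],0,0],[[8,0,0],0,0],[[3,0,0],0,0],[[0,0,0],0,0]]' 60;  python3 - <<'E'
from h import *
Z=[]
for i in range(4):
    robot.camera("top");o=robot.get_obs();Z.append(np.r_[o["position"],o["ft_force"]])
print(np.array(Z).round(4),np.mean(Z,0).round(4))
grab("wrist","w11");grab("scene","s11")
crop("s11",200,220,310,310,7,"c16")
plan([.5478,-.1640,.0689],-38,1)
E
```

```text
time: 16.7
position: [0.5427, -0.161, 0.0699]
tool_rot: [0.669, -0.23, 0.231, -0.669]
ft_force: [-0.4, 0.5, -3.5]
grip_width: 0.0047
[[ 5.4200e-01 -1.6050e-01  6.9800e-02 -1.1620e-01  3.7520e-01 -3.0591e+00]
 [ 5.4160e-01 -1.6020e-01  6.9700e-02  2.0830e-01 -4.9130e-01 -3.5048e+00]
 [ 5.4140e-01 -1.6000e-01  6.9600e-02 -3.8670e-01 -5.4160e-01 -2.8455e+00]
 [ 5.4140e-01 -1.5990e-01  6.9700e-02  2.5000e-03  8.6550e-01 -2.8818e+00]] [ 0.5416 -0.1601  0.0697 -0.073   0.052  -3.0728]
now [ 0.5416 -0.16    0.0698] yaw -37.98 tilt y [-6.e-04  4.e-04 -1.e+00] q [-0.49  0.61  1.69  0.    0.84  0.18] t 17.0 F [ 0.2 -0.1 -3.6] w 0.0045 dyaw -0.0 dist 7.387185222651917
[[np.float64(7.3), np.float64(0.9), np.float64(0.6)], np.float64(0.0)]
```

View pics/c16.png

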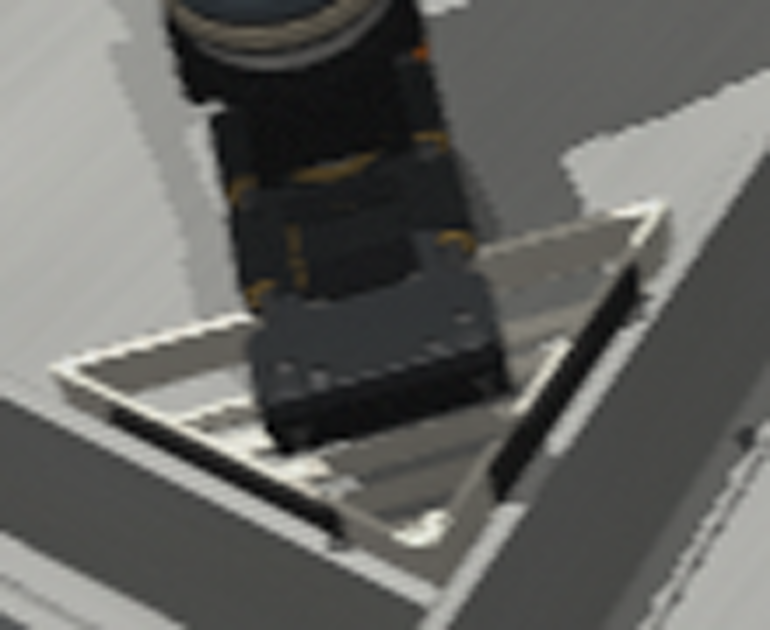

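View pics/w11.png

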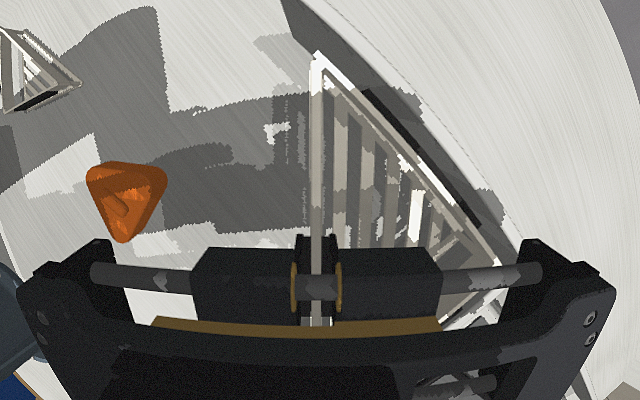

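```bash
python3 -m creep '[[[2,0.8,0],0,0],[[2,0,0],0,0],[[2,0,0],0,0],[[0,0,0],0,0]]'; python3 -m creep '[[[1,0,0],0,0],[[0,0,0],0,0]]'; python3 -m creep '[[[1,0,0],0,0],[[0,0,0],0,0]]'; python3 - <<'E'
from h import *
plan([.5478,-.1640,.0689],-38,1)
print(robot.get_obs()["moment"])
E
```

```text
time: 17.4
position: [0.5457, -0.1628, 0.0687]
tool_rot: [-0.668, 0.231, -0.229, 0.669]
ft_force: [-2.0, 3.1, -2.3]
grip_width: 0.0045
time: 17.6
position: [0.5457, -0.1628, 0.0686]
tool_rot: [-0.668, 0.232, -0.228, 0.669]
ft_force: [-2.3, 5.3, -1.9]
grip_width: 0.0044
time: 17.8
position: [0.5459, -0.1627, 0.0684]
tool_rot: [-0.668, 0.232, -0.228, 0.669]
ft_force: [-3.5, 6.5, -1.5]
grip_width: 0.0043
now [ 0.5459 -0.1627  0.0684] yaw -38.0 tilt y [-0.0052  0.0044 -1.    ] q [-0.49  0.62  1.67  0.    0.85  0.18] t 17.8 F [-3.5  6.5 -1.5] w 0.0043 dyaw -0.0 dist 2.3430688997930846
[[np.float64(2.3), np.float64(-0.5), np.float64(0.2)], np.float64(0.0)]
[ 0.92118191  0.53003918 -0.01952942]
```

```bash
python3 -m creep '[[[1,0,1],0,0],[[0,0,0],0,0]]'; python3 -m creep '[[[1,0,1],0,0],[[0,0,0],0,0]]';python3 -m creep '[[[1,0,0.5],0,0],[[0,0,0],0,0],[[0,0,0],0,0]]'; python3 - <<'E'
from h import *
plan([.5478,-.1640,.0689],-38,1)
o=robot.get_obs();f=o["ft_force"];print(o["moment"],R.from_euler('z',-7,degrees=True).apply(f))
grab("wrist","w12");grab("scene","s12");grab("top","t12")
crop("s12",200,220,310,310,7,"c17")
crop("w12",300,20,520,280,3,"c18")
E
```

```text
time: 18.0
position: [0.5471, -0.1625, 0.0682]
tool_rot: [-0.668, 0.233, -0.228, 0.669]
ft_force: [-3.4, 5.5, -2.2]
grip_width: 0.0046
time: 18.2
position: [0.5484, -0.1624, 0.0681]
tool_rot: [-0.668, 0.233, -0.228, 0.669]
ft_force: [-3.3, 6.5, -2.0]
grip_width: 0.0045
time: 18.5
position: [0.5489, -0.1623, 0.068]
tool_rot: [-0.668, 0.233, -0.227, 0.669]
ft_force: [-3.8, 6.7, -2.2]
grip_width: 0.0047
now [ 0.5489 -0.1623  0.068 ] yaw -38.0 tilt y [-0.007   0.0051 -1.    ] q [-0.48  0.63  1.66  0.    0.86  0.18] t 18.5 F [-3.8  6.7 -2.2] w 0.0047 dyaw -0.0 dist 2.2538733071915957
[[np.float64(0.2), np.float64(-0.9), np.float64(-2.1)], np.float64(0.0)]
[ 0.93051577  0.59662665 -0.03075643] [-2.93741422  7.07732621 -2.17214264]
```

View pics/c17.png

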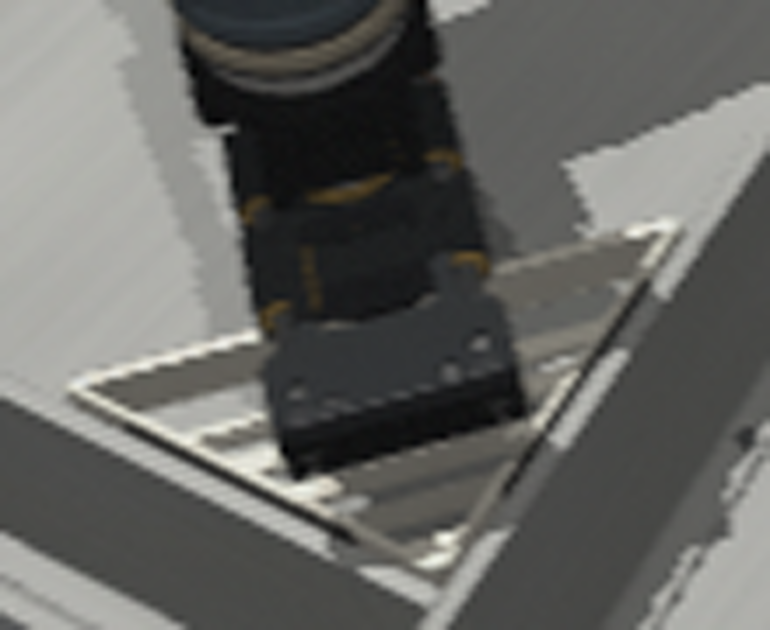

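View pics/c18.png

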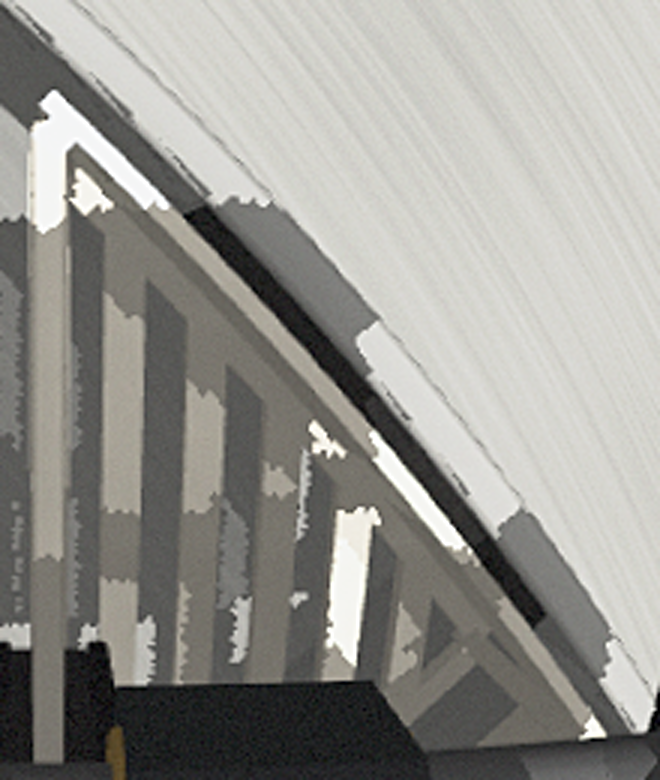

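```bash
python3 -m creep '[[[0.7,0,0.7],0,0],[[0.7,0,0.7],0,0],[[0,0,0],0,0]]'; python3 -m creep '[[[0.7,0,0.7],0,0],[[0.7,0,0.7],0,0],[[0,0,0],0,0]]';python3 -m creep '[[[0.7,0,0.7],0,0],[[0.7,0,0.7],0,0],[[0,0,0],0,0]]'; python3 - <<'E'
from h import *
plan([.5478,-.1640,.0689],-38,1)
o=robot.get_obs();f=o["ft_force"];print(o["moment"],R.from_euler('z',-7,degrees=True).apply(f))
grab("wrist","w13")
crop("w13",300,20,520,280,3,"c19")
E
```

```text
time: 18.95
position: [0.5488, -0.1622, 0.0679]
tool_rot: [-0.668, 0.234, -0.226, 0.669]
ft_force: [-8.9, 3.9, 0.0]
grip_width: 0.0047
time: 19.25
position: [0.5487, -0.1622, 0.0678]
tool_rot: [0.669, -0.235, 0.224, -0.669]
ft_force: [-13.2, 1.4, 1.7]
grip_width: 0.0048
time: 19.55
position: [0.5486, -0.1622, 0.0677]
tool_rot: [0.669, -0.237, 0.222, -0.668]
ft_force: [-17.0, -0.3, 3.7]
grip_width: 0.0045
now [ 0.5486 -0.1622  0.0677] yaw -37.87 tilt y [-0.0195  0.005  -0.9998] q [-0.48  0.63  1.65 -0.01  0.88  0.18] t 19.55 F [-17.   -0.3   3.7] w 0.0045 dyaw -0.1 dist 2.297601403454813
[[np.float64(0.5), np.float64(-1.2), np.float64(-1.9)], np.float64(0.002)]
[ 0.07169727  2.37011459 -0.05072029] [-16.89580455   1.80904557   3.67284106]
```

View pics/c19.png

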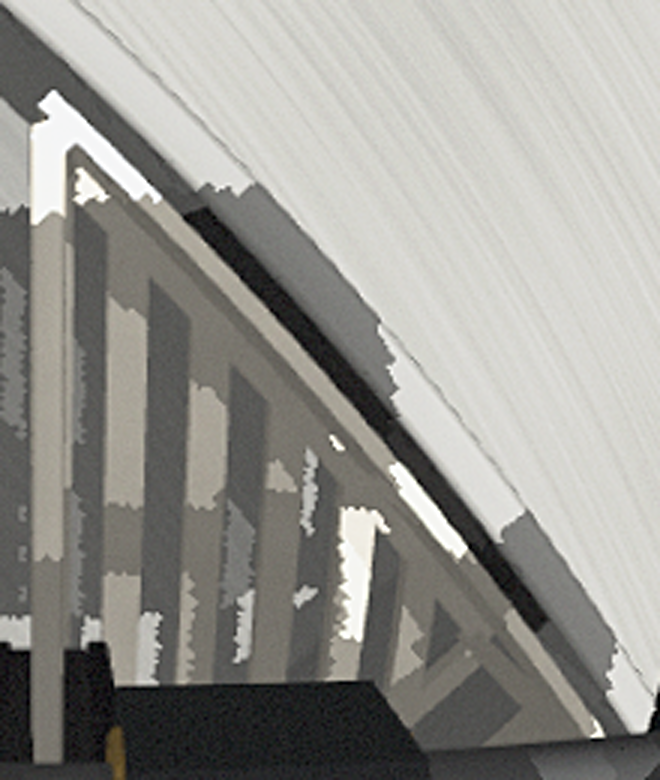

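```bash
python3 -m creep '[[[0,-0.5,-1.5],0,0],[[0,-0.5,-1.5],0,0],[[0,0,0],0,0],[[0,0,0],0,0]]'; python3 - <<'E'
from h import *
plan([.5478,-.1640,.0689],-38,1)
o=robot.get_obs();f=o["ft_force"];print(o["moment"],R.from_euler('z',-7,degrees=True).apply(f))
E
```

```text
time: 20.0
position: [0.5486, -0.162, 0.0681]
tool_rot: [-0.667, 0.236, -0.224, 0.67]
ft_force: [-9.6, 7.1, -1.3]
grip_width: 0.0047
now [ 0.5486 -0.162   0.0681] yaw -37.97 tilt y [-0.0159  0.0089 -0.9998] q [-0.48  0.63  1.66  0.    0.87  0.18] t 20.0 F [-9.6  7.1 -1.3] w 0.0047 dyaw -0.0 dist 2.2650823020800637
[[np.float64(0.6), np.float64(-0.8), np.float64(-2.0)], np.float64(0.001)]
[ 1.18734284  1.49717047 -0.07151659] [-8.62940149  8.21512863 -1.31050774]
```

```bash
python3 - <<'E'
from h import *
grab("wrist","w14");grab("scene","s14")
crop("s14",205,225,305,310,8,"c20")
crop("w14",305,40,405,140,6,"c21")
crop("w14",440,170,540,280,6,"c22")
o=robot.get_obs();f=o["ft_force"];print(o["time"],o["moment"],R.from_euler('z',-7,degrees=True).apply(f))
E
```

```text
20.1 [ 1.19796518  1.44463351 -0.03651947] [-9.07520084  8.55100747 -1.16932778]
```

View pics/c20.png

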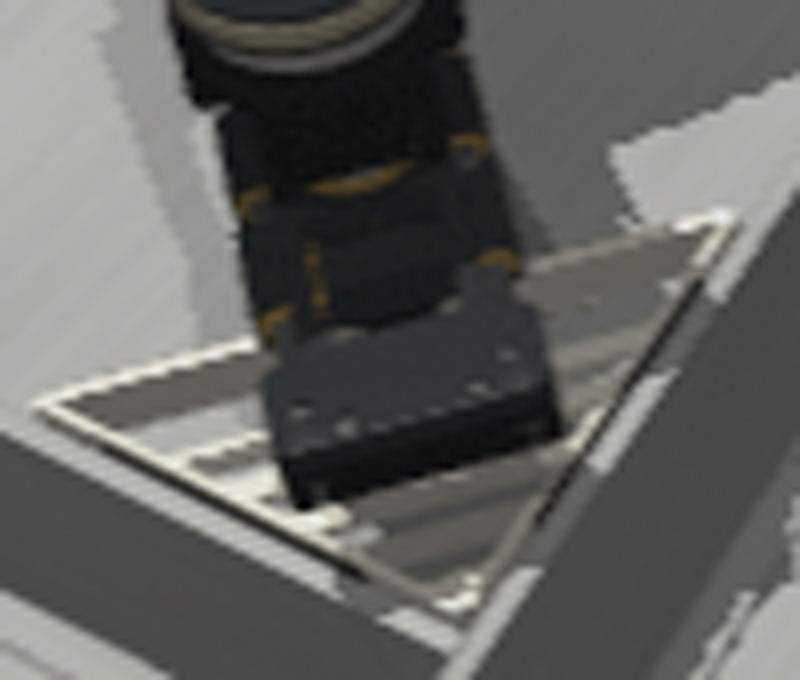

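View pics/c21.png

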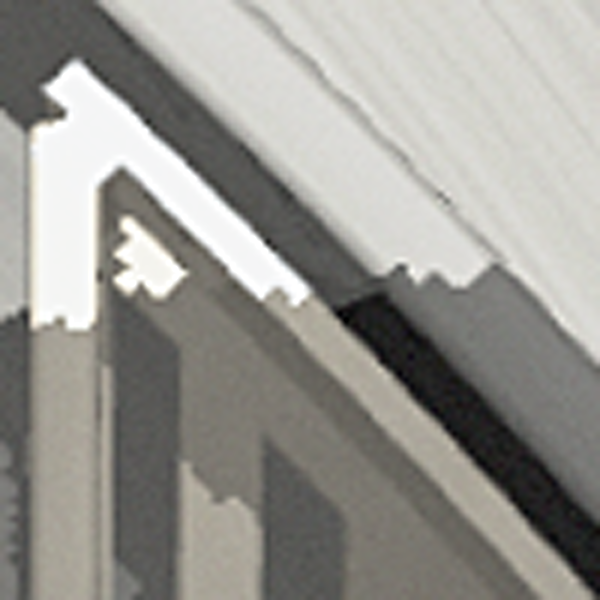

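View pics/c22.png

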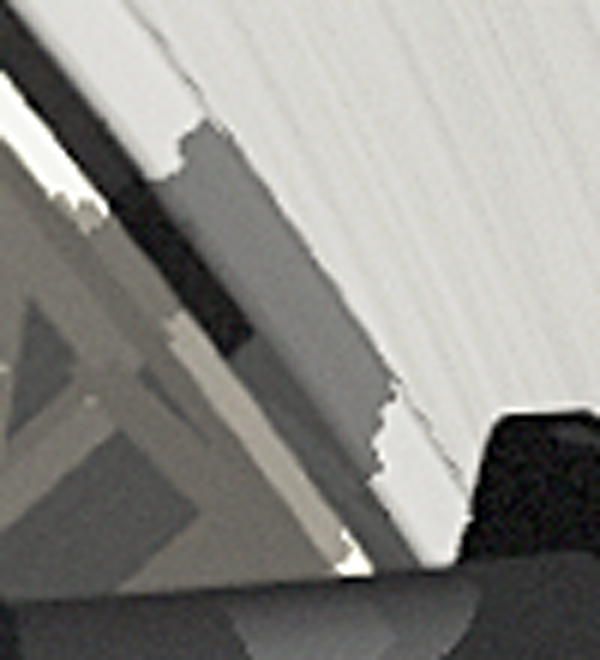

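```bash
python3 - <<'E'
from h import *
from scipy.optimize import least_squares
w=load("w14");s=load("s14")
def P(c,fish,x0,y0,k,pts): return [(c,fish,(X+.5)/k-.5+x0,(Y+.5)/k-.5+y0,np.array(g)) for X,Y,g in pts]
K=(.076,-.076,.058);A=(-.075,-.076,.058);B=(.076,.075,.058)
W=P(w,True,305,40,6,[(75,60,B),(383,291,(.08,.048,.057))])+P(w,True,440,170,6,[(372,574,K),(254,332,(.08,-.042,.057))])
S=P(s,False,205,225,8,[(33,403,A),(742,213,B)])
def res(p,raw=False):
    r=[];Rc=R.from_euler('zyx',[p[3],p[4],p[5]])
    for c,f,u,v,g in W+S:
        q=Rc.apply(g)+p[:3]
        if not f: q=q+[p[6],p[7],0]
        r.append(proj(c,q,f)[0]-[u,v])
    return np.array(r) if raw else np.r_[np.ravel(r),(p[4])/.01,p[5]/.01,p[6]/.002,p[7]/.002]
f=least_squares(res,[.548,-.163,.072,.122,0,0,0,0]);J=np.linalg.inv(f.jac.T@f.jac)
print(f.x.round(4),np.degrees(f.x[3:6]),np.sqrt(np.diag(J))[:6].round(4));print(res(f.x,True).round(1).tolist())
print("corner",f.x[:3]+R.from_euler('zyx',f.x[3:6]).apply([.08,-.08,.058]))
# same on the earlier pose at standoff is the free-hang check
for tag,pts in [("w14",[(305,40,6,130,30),(305,40,6,300,205)]),]: 
  for x0,y0,k,X,Y in pts: print(at(w,(X)/k+x0,Y/k+y0,.13,True).round(4))
for X,Y in [(240,340),(400,545)]: print(at(w,X/6+440,Y/6+170,.13,True).round(4))
E
```

```text
[ 5.476e-01 -1.629e-01  6.850e-02  1.192e-01  2.500e-03  1.000e-02
 -1.000e-04  1.700e-03] [6.83092171 0.14101422 0.57340784] [0.0006 0.0006 0.0011 0.0041 0.0096 0.0087]
[[0.6, 0.2], [-0.5, -0.4], [1.2, 1.7], [-1.2, -1.3], [-0.0, 0.6], [-0.5, 0.3]]
corner [ 0.63671258 -0.2334065   0.12560868]
[ 0.6183 -0.0811  0.13  ]
[ 0.62   -0.0983  0.13  ]
[ 0.6299 -0.1935  0.13  ]
[ 0.6348 -0.2239  0.13  ]
```

```bash
python3 -m creep '[[[-3,0,0],0,0],[[-4,0,0],0,0],[[0,-1,0],0,0],[[0,0,0],0,0],[[0,0,0],0,0]]'; python3 - <<'E'
from h import *
Z=[]
for i in range(3):
    robot.camera("top");o=robot.get_obs();Z.append(np.r_[o["position"],o["ft_force"]])
print(np.mean(Z,0).round(4))
plan([.5486,-.1622,.0692],-38,1)
E
```

```text
time: 20.6
position: [0.5491, -0.1622, 0.0706]
tool_rot: [0.669, -0.231, 0.229, -0.669]
ft_force: [-4.8, 0.9, -5.3]
grip_width: 0.0045
[ 0.5491 -0.1622  0.0706 -6.0623  0.1266 -4.5753]
now [ 0.5491 -0.1622  0.0706] yaw -37.97 tilt y [-0.0038  0.001  -1.    ] q [-0.48  0.62  1.67 -0.    0.86  0.18] t 20.75 F [-5.8 -0.6 -4.5] w 0.0045 dyaw -0.0 dist 1.4991149670464672
[[np.float64(-0.4), np.float64(1.4), np.float64(-0.3)], np.float64(0.0)]
```

```bash
python3 -m creep '[[[0.7,0.5,-0.7],0,0],[[0.7,0,-0.7],0,0],[[0,0,0],0,0],[[0,0,0],0,0]]'; python3 - <<'E'
from h import *
plan([.5486,-.1622,.0692],-38,1)
o=robot.get_obs();f=o["ft_force"];print(o["moment"],R.from_euler('z',-7,degrees=True).apply(f))
E
```

```text
time: 21.15
position: [0.5491, -0.1623, 0.0702]
tool_rot: [-0.668, 0.232, -0.228, 0.669]
ft_force: [-5.0, 5.6, -2.5]
grip_width: 0.0046
now [ 0.5491 -0.1623  0.0702] yaw -38.0 tilt y [-0.0042  0.0038 -1.    ] q [-0.48  0.62  1.66  0.    0.86  0.18] t 21.15 F [-5.   5.6 -2.5] w 0.0046 dyaw 0.0 dist 1.1418645968021024
[[np.float64(-0.5), np.float64(1.0), np.float64(-0.2)], np.float64(-0.0)]
[0.75680541 0.82935808 0.03159699] [-4.31167394  6.12645453 -2.50671204]
```

```bash
python3 -m creep '[[[0.5,0.7,0.3],0,0],[[0.4,0.5,0.2],0,0],[[0,0,0],0,0],[[0,0,0],0,0]]'; python3 - <<'E'
from h import *
plan([.5486,-.1622,.0692],-38,1)
o=robot.get_obs();f=o["ft_force"];print(o["moment"],R.from_euler('z',-7,degrees=True).apply(f))
grab("wrist","w15");grab("scene","s15");grab("top","t15")
crop("w15",305,40,405,140,6,"c23")
crop("w15",440,170,540,280,6,"c24")
crop("s15",205,225,305,310,8,"c25")
E
```

```text
time: 21.55
position: [0.5491, -0.1623, 0.0695]
tool_rot: [-0.668, 0.233, -0.228, 0.669]
ft_force: [-7.6, 5.2, 2.6]
grip_width: 0.0047
now [ 0.5491 -0.1623  0.0695] yaw -37.98 tilt y [-0.006  0.004 -1.   ] q [-0.48  0.62  1.66  0.    0.86  0.18] t 21.55 F [-7.6  5.2  2.6] w 0.0047 dyaw -0.0 dist 0.648924515364451
[[np.float64(-0.5), np.float64(0.3), np.float64(-0.2)], np.float64(0.0)]
[ 0.81780294  1.18189422 -0.05443674] [-6.88325077  6.12284915  2.60768899]
```

View pics/c23.png

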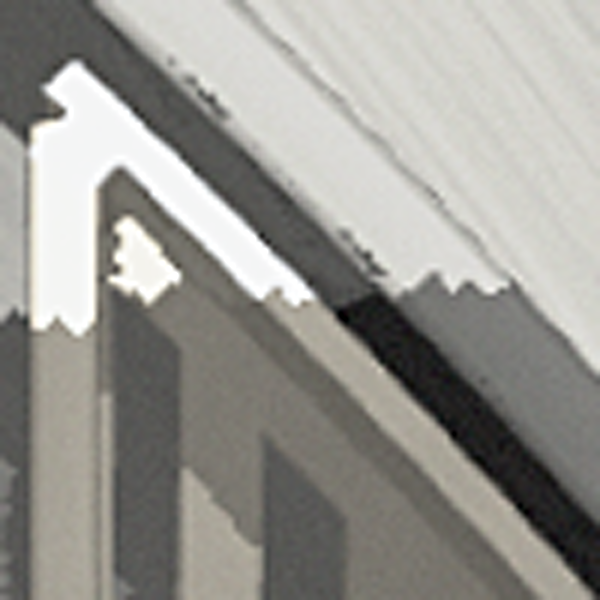

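View pics/c24.png

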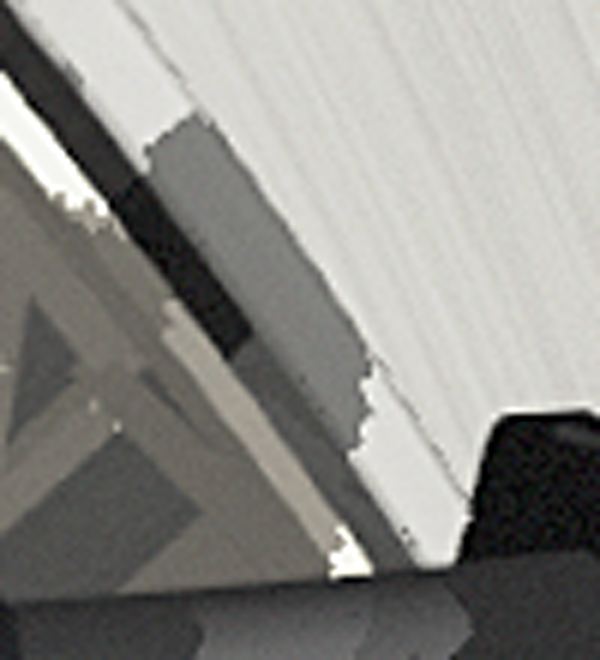

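View pics/c25.png

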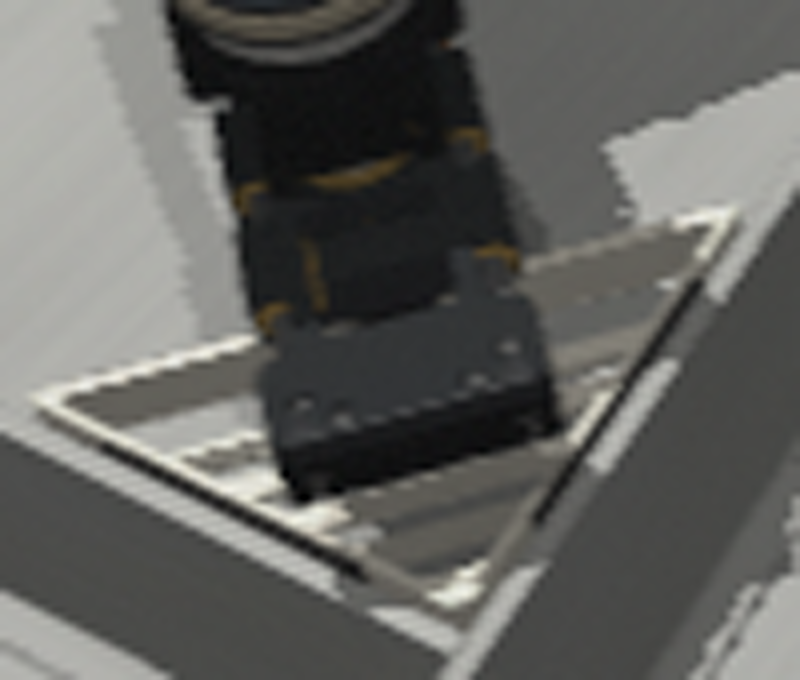

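```bash
python3 -m creep '[[[0.2,-0.5,-0.1],0,0],[[0,0,0],0,0],[[0,0,0],0,0],[[0,0,0],0,0]]';python3 -m creep '[[[0,0,0],0,0],[[0,0,0],0,0],[[0,0,0],0,0],[[0,0,0],0,0],[[0,0,0],0,0],[[0,0,0],0,0],[[0,0,0],0,0],[[0,0,0],0,0]]'; python3 - <<'E'
from h import *
plan([.5491,-.1623,.0692],-38,1)
o=robot.get_obs();f=o["ft_force"];print(o["moment"],R.from_euler('z',-7,degrees=True).apply(f))
grab("scene","s16")
E
```

```text
time: 22.1
position: [0.5491, -0.1623, 0.0696]
tool_rot: [-0.668, 0.233, -0.228, 0.669]
ft_force: [-7.4, 5.4, 0.2]
grip_width: 0.0047
time: 22.9
position: [0.5491, -0.1623, 0.0696]
tool_rot: [-0.668, 0.233, -0.228, 0.669]
ft_force: [-6.9, 6.3, 0.5]
grip_width: 0.0047
now [ 0.5491 -0.1623  0.0696] yaw -37.99 tilt y [-0.0064  0.0046 -1.    ] q [-0.48  0.62  1.66  0.    0.86  0.18] t 22.9 F [-6.9  6.3  0.5] w 0.0047 dyaw -0.0 dist 0.44120974759748177
[[np.float64(0.0), np.float64(0.4), np.float64(-0.0)], np.float64(0.0)]
[0.83276159 1.09077603 0.00632752] [-6.09481642  7.08416921  0.52489489]
```

View pics/s16.png

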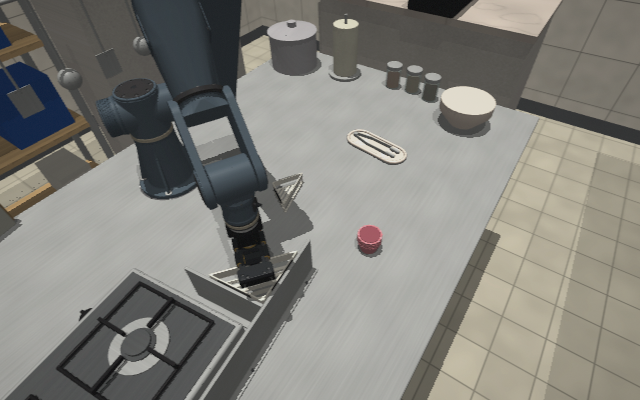

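The last second of holding was steady: about 6 N on the back panel and 7 N on the side panel, no drift, and the other items look undisturbed. I'm handing in.

```bash
python3 - <<'E'
from rig import robot
print(robot.hand_in())
E
```

```text
the job is handed in; nothing more can be done
None
```

The caddy is in the guard's inside corner, with the arm still gripping it by the rail and pressing it into both panels. I handed in after 22.9 s of the 43 s allowed.

- **Grasp:** I took the larger of the two caddies, whose measured rail and legs fit the 205 mm and 155 mm sizes. The first grip closed just above the rail, because the real fingertips sit about 30 mm behind the reported TCP. The second grip, set lower, held.
- **Pressing:** over the last second the push was steady at about 6 N on the back panel and 7 N on the side panel, with the opening at 4.7 mm and no drift.
- **Square:** in the images the caddy and the guard are both turned about 7.0°, and the back pad lies along its panel over its full length. I could only check the side pad from the scene camera, where it looked flush.
- **Upright:** a tilt of about 0.45° remains, from the arm giving slightly under the push.
- **Rim level:** from the reading at the grasp, the rim is about 130 to 131 mm up, against 130 mm for the guard. A camera fit on an earlier press came out 1 to 3 mm lower than the same reckoning. I raised the caddy by 1.5 mm after that but did not repeat the fit, so the rim could be a millimetre or two off.
- **Other items:** the cups and tongs look unmoved in the last scene picture. The arm hid the rice mold there; it never came near it, and it was still on the counter when last seen in the wrist camera.

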